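# Load the sampler tray and index its needle boom

### The arm

A 7-joint arm with a two-finger parallel gripper is mounted at the origin on the work surface. World frame = base frame: x ahead of the robot, y to its left, z up, the work surface at z = 0. Lengths are in m, angles in rad, forces in N, time in s.
With the tool pointing down it reaches from about 0.4 to 0.85 m from the base axis. Payload 4.4 kg.
Tool frame: the origin (TCP) lies at the very end of the fingers, on their centre line; the grasp point (between the pads) lies 19 mm behind it; z points along the fingers, y is the line along which they close (so a half turn about z gives the same grasp; the last joint's range is limited). The gripper opens to 94 mm and grips with 3 to 60 N. Pads are 16 mm wide; open, the fingers measure 119 mm over their backs; the gripper's body (75 mm by 177 mm) begins 78 mm behind the grasp point.
Start: joints at [-1.377, 0.628, 0.038, 1.517, -0.027, 0.996, -0.02], TCP at [0.167, 0.628, 0.205] pointing down, gripper open.
Joint ranges: [-3.06, 3.06], [-0.37, 2.12], [-1.25, 1.32], [0.18, 2.47], [-1.1, 4.24], [0.23, 1.98], [-2.94, 2.94]. Speed limits (rad/s): [2.57, 2.57, 3.14, 3.14, 3.14, 3.14, 3.14].

### API

Orientations are given as a rotation vector (axis times angle).
In Python, from workcell import readout, eyes, ticket gives the robot as it stands.
- The arm moves only by the shell command python3 -m inch 'ROWS' [OPENING] [FORCE]. ROWS is JSON, a list of rows, each an object of numbers: "x", "y", "z": the shift along the world's x, y, z normalised to -1 to 1, where 1 is 25 mm; "rx", "ry", "rz": the turn, a rotation vector about the world's x, y, z normalised to -1 to 1, where 1 is 0.1 rad. In form: [{"x": .., "y": .., "z": .., "rx": .., "ry": .., "rz": ..}, ...]. A call has 1 to 5 rows; each row shifts and turns the commanded pose from where the row before left it; what a row does not reach is not made up. A row lasts 1/10 s, in which the tool goes at most 50 mm and 8.59 degrees, less where a joint would pass 70% of its speed; a pose out of reach is approached as far as the arm can. A call with a number of a shift or a turn outside -1 to 1 is refused whole. A call with a gripper value outside its range is refused whole. OPENING is the opening, from 0 (shut) to 1 (fully open), set as the call begins (- or left out, the last holds). The fingers move at their own pace and stop on an object; FORCE is the grip in N (left out, the last holds). Time passes only in rows, so rows that do not move let the fingers close. It gives the time, the measured TCP pose, the force, the opening and the grip force at its end, in the units of the state.
- readout.get_state(): the state, without advancing time (a new reading comes with each control period).
- eyes.get_image(name): name is "scene" or "top"; returns a dict with "img" (384x512x3 uint8, red, green, blue), "fx", "fy", "cx", "cy" (pixels), "origin" and "orientation" of the camera in the world. Camera axes: x right, y down, z forward; pixel columns grow to the right and rows downward; lengths in m; the calibration is good to about 2 mm. A picture is of the moment at which its call begins. There is no depth.
- ticket.job_done(): hands the job in; it is judged then, once.
Trained networks look in a picture, given as the dict that the camera call returned (one of the last four; its "shot" number tells which), for a name from the list of things; names that differ only in an ending like _2 or _b are one class to them, and where a whole thing is asked for, a point or a joint stands for the part that bears it (a point fixed in the world has none). Each returns a list of dicts, best first, with "conf" (0 to 1); they miss things now and then, are a little off and sometimes report something else, mostly with a low value. They report only what shows in the picture. A call takes as long as a camera call. They do not tell look-alikes from the thing itself.
- eyes.search_frame(picture, thing): "centre" ([row, column] in pixels, amid what is visible of it).
- eyes.outline_of(picture, thing): "region" (384x512 bool, what is visible of it) and "centre" ([row, column] in pixels, amid what is visible of it).
The state is a dict: "time": time; "joint_pos": joint angles; "qvel": joint speeds; "joint_torque": joint torques, N m; "eef_pos": TCP position; "tool_rot": TCP orientation; "wrist_force": force on the tool from outside, world axes, zero at the start; "ft_torque": the same for the moment, N m; "finger_gap": finger opening in m; "gripper_force": force on a finger pad.
Only numpy, scipy, OpenCV 4.12 (cv2) and the standard library are available. Lean on these libraries where they do the work, as an engineer would, in place of code of your own. Each camera call takes 0.05 s, during which the arm holds its last target. There are 200 camera calls.

### The job

First push the orange button on the needle boom down and slide the boom back to its rearmost hole, so that the button pops up there. Then stand every blue-capped jar upright in the grey tray, one to a compartment, slide the loaded tray by its black handle along the slotted bay until it is fully home against the back stop, and after that press the button again and bring the boom out to the middle hole, over the innermost compartment, with the button popped up. Leave the flask, beaker and reagent bottle alone.

Things in the scene. Friction and masses are not known exactly. Their poses are not given: they have to be found in the camera images.
- sampler: Fixed sampler. Origin on the worktop at the centre of where the tray's origin lies when home; z up, +y the way the tray slides in. Back stop at y = +122 mm. White housing 80 mm high from x = +75 to +225 mm, y = -60 to +320 mm. The boom's square outer tube, 22 mm wide, lies along y at x = 0 from y = +165 to +315 mm, top 129 mm up, on a post 20 mm wide.
- bay_mouth (a point): On the worktop at the mouth of the slotted bay, 110 mm from the sampler's origin along its -y. Two aluminium channels run from here along +y, inner faces 40 mm either side of the axis, 15 mm high; their lips (from 33 mm off the axis outwards, underside 10 mm up) reach over the tray's side edges. Flared guides reach 28 mm out in front.
- boom (a joint): How far the needle boom (inner tube) is drawn out of the outer tube, along the sampler's -y, m: 0 at the rearmost hole, 0.048 at the middle hole, 0.096 at the outermost hole, where it starts. Held by the button in a hole (2 mm play either way); slides with under 3 N when the button is down.
- button (a joint): How far the sprung button is pressed down, m: 0 popped up in a hole, 0.009 fully down. Takes 3 N to start and about 8 N at the bottom. Its shoulder clears the tube wall beyond 0.005; let go between holes it rests at about 0.005 under the wall and pops up when the boom slides on to the next hole.
- button_top (a point): Centre of the top of the orange button cap, which travels with the boom. Cap 30 mm wide across the tube (sampler x), 26 mm along it, 14 mm high; when up, its top is 153 mm above the worktop and its underside 10 mm above the tube. It overhangs the tube by 4 mm each side, so fingers may grip it across the tube and push it down and along.
- needle_tip (a point): Tip of the needle under the blue head of the boom, 72 mm above the worktop, 138 mm ahead (sampler -y) of the button. Over the innermost tray compartment when the boom is at the middle hole.
- tray: Loose grey tray, 0.35 kg, 244 mm long (own y), base 74 mm wide and 5 mm thick with side edges that run in the bay's slots. Origin at the centre of its underside. Five compartments in a row, 44 by 44 mm inside, centred at own y = -96, -48, 0, +48, +96 mm; floor 5 mm and wall tops 16 mm above its underside. Its +y end goes into the bay first.
- tray_handle (a point): Centre of the top of the tray's upright black handle, 148 mm from the tray's origin along its -y, 55 mm above its underside. The handle is 14 mm thick (tray x), 48 mm long (tray y) and stands clear on both sides.
- jar0: Loose amber glass jar with a blue cap, 38 mm diameter, 48 mm high, 60 to 120 g, origin at the centre of its underside, z its axis. May be absent.
- jar1: Loose amber glass jar with a blue cap, 38 mm diameter, 48 mm high, 60 to 120 g, origin at the centre of its underside, z its axis. May be absent.
- jar2: Loose amber glass jar with a blue cap, 38 mm diameter, 48 mm high, 60 to 120 g, origin at the centre of its underside, z its axis. May be absent.
- jar3: Loose amber glass jar with a blue cap, 38 mm diameter, 48 mm high, 60 to 120 g, origin at the centre of its underside, z its axis. May be absent.
- jar4: Loose amber glass jar with a blue cap, 38 mm diameter, 48 mm high, 60 to 120 g, origin at the centre of its underside, z its axis. May be absent.
- flask: Bystander: clear conical flask, 76 mm wide, 110 mm high, origin under its base.
- beaker: Bystander: clear beaker, 66 mm wide, 85 mm high, origin under its base.
- reagent: Bystander: amber reagent bottle with a red cap, 60 mm wide, 130 mm high, origin under its base.
Not all that is in view belongs to the job. What is shaped like the jar3 but green or yellow is not meant.

How it is judged:
By the outcome, as a careful person would: the job done as asked, in the order asked, and still so for the second after the job is handed in, with the robot touching nothing.
Of jar0, jar1, jar2, jar3, jar4 only 3 to 5 are there at a start; the rules pass over those that are not, and their reading is None.
At some moment in a run one of jar0, jar1, jar2, jar3, jar4 may be knocked a few centimetres aside while the robot is not near it.
Once in a run the grip may slacken for a moment while it holds something.
It also fails if it takes over 210 s, if anything falls off the work surface, if the arm or the gripper's body presses on something with over 40 N, if the wrist force passes 120 N, or if a joint passes its speed limit or range.

## Working session

There is one attempt and no reset: what is moved stays moved. The work goes in short steps, Python scripts to look and compute and a shell command to move; the robot and the scene stay as the last step left them, time stands still between calls to the robot, and variables do not carry over. Pictures are saved under pics/ and viewed, at most 14 in all, crops included, and the job is handed in when it is done.

```bash
mkdir -p pics; ls
python3 - <<'E'
from workcell import readout, eyes
import cv2,numpy as np
print(readout.get_state())
for n in("scene","top"):
    p=eyes.get_image(n); cv2.imwrite(f"pics/{n}0.png",cv2.resize(p["img"][:,:,::-1],(800,600)))
    print(n,p["fx"],p["fy"],p["cx"],p["cy"],p["origin"],p["orientation"])
    for t in["tray","tray_handle","jar0","button_top","boom","needle_tip","sampler","flask","beaker","reagent"]:
        print(t,[(np.round(d["centre"]).tolist(),round(d["conf"],2)) for d in eyes.search_frame(p,t)])
E
```

```text
pics
{'time': 0.0, 'joint_pos': array([-1.37678002,  0.62930681,  0.03842094,  1.51834355, -0.02699441,
        0.99632169, -0.01999075]), 'qvel': array([-0.00079544,  0.00049404,  0.00035668,  0.00159054,  0.00083831,
        0.00033851,  0.00125817]), 'joint_torque': array([ 5.51001431e-04, -5.49719417e+01,  1.14336323e+00, -1.86632717e+01,
       -5.23082446e-02,  2.37264665e-02,  1.68129600e-04]), 'eef_pos': array([0.16677772, 0.62755261, 0.20458706]), 'tool_rot': array([-4.06895519e-01, -3.11490081e+00,  2.90299669e-03]), 'wrist_force': array([1.25733829, 0.52643308, 0.09644828]), 'ft_torque': array([-0.00632024,  0.04077576,  0.01828389]), 'gripper_force': 0.0, 'finger_gap': 0.09413672667249583}
scene 408.6849089491732 408.6849089491732 253.512308356088 192.0907658334683 [ 1.09269074 -0.50367828  0.75557272] [-2.14362954 -0.95233888  0.4026838 ]
tray [([266.0, 170.0], 0.97)]
tray_handle [([269.0, 167.0], 0.81)]
jar0 [([174.0, 196.0], 0.8), ([188.0, 224.0], 0.74), ([234.0, 141.0], 0.71), ([217.0, 169.0], 0.67), ([195.0, 198.0], 0.63), ([175.0, 246.0], 0.48)]
button_top [([197.0,
[... 158 characters left out ...]
.0], 0.44)]
beaker [([129.0, 284.0], 0.71)]
reagent [([318.0, 210.0], 0.76), ([136.0, 323.0], 0.62), ([266.0, 171.0], 0.55)]
top 431.64827303750656 431.64827303750656 254.81178623500494 196.54191224786948 [0.27779534 0.00210836 1.3638969 ] [-2.11984816  2.09493342 -0.21965413]
tray [([201.0, 329.0], 0.59), ([186.0, 179.0], 0.29)]
tray_handle [([204.0, 329.0], 0.6)]
jar0 [([236.0, 308.0], 0.72), ([233.0, 232.0], 0.52), ([238.0, 338.0], 0.49)]
button_top [([187.0, 177.0], 0.47)]
boom [([192.0, 202.0], 0.77), ([255.0, 161.0], 0.65)]
needle_tip [([188.0, 205.0], 0.7), ([231.0, 259.0], 0.24)]
sampler [([161.0, 212.0], 0.7)]
flask [([141.0, 287.0], 0.93)]
beaker [([253.0, 159.0], 0.71)]
reagent []
```

View pics/scene0.png

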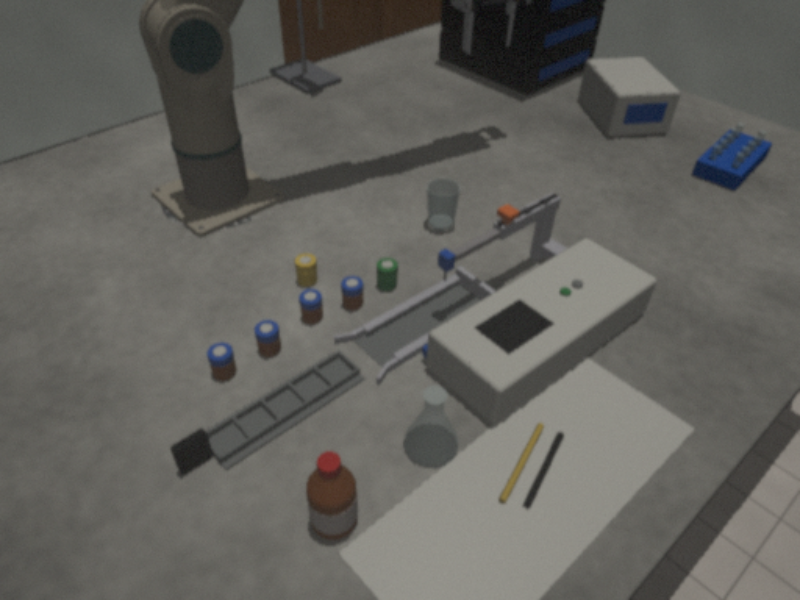

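View pics/top0.png

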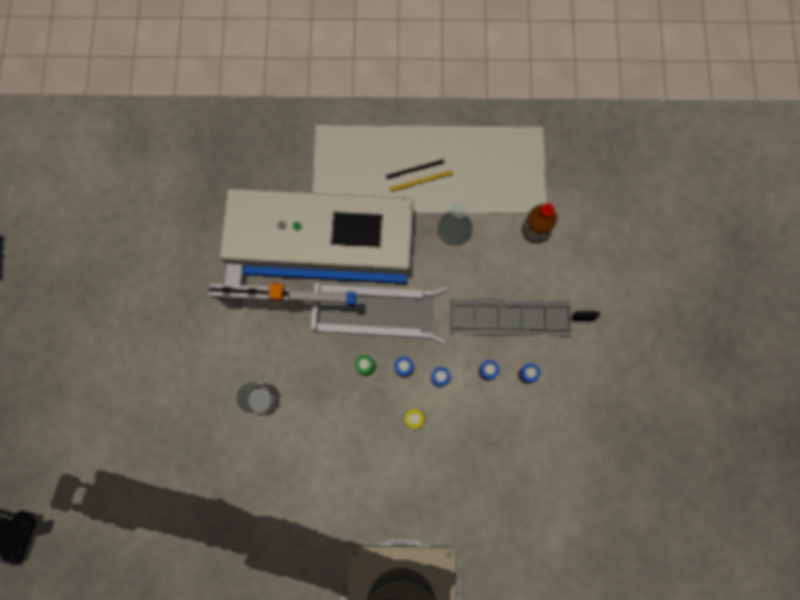

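The views show four blue-capped jars standing in a row, with green and yellow decoys. The tray lies on the bay axis in front of the mouth, and the boom button is at about (277,291) in the top view. I'll measure next.

```bash
cat > h.py <<'E'
import cv2,numpy as np
from scipy.spatial.transform import Rotation as R
from workcell import readout, eyes
def ray(p,rc):
    r,c=rc; d=R.from_rotvec(p["orientation"]).apply([(c-p["cx"])/p["fx"],(r-p["cy"])/p["fy"],1]); return np.array(p["origin"]),d
def at(p,rc,z):
    o,d=ray(p,rc); return o+d*(z-o[2])/d[2]
def proj(p,X):
    q=R.from_rotvec(p["orientation"]).inv().apply(np.array(X)-p["origin"]); q=np.atleast_2d(q)
    return np.stack([q[:,1]/q[:,2]*p["fy"]+p["cy"],q[:,0]/q[:,2]*p["fx"]+p["cx"]],1)
def blobs(p,name,amin=6):
    hsv=cv2.cvtColor(cv2.GaussianBlur(p["img"],(3,3),0),cv2.COLOR_RGB2HSV)
    lo,hi={"blue":((100,110,50),(130,255,255)),"orange":((5,170,120),(16,255,255)),"black":((0,0,0),(180,255,38))}[name]
    m=cv2.inRange(hsv,lo,hi); n,l,s,c=cv2.connectedComponentsWithStats(m)
    return [(c[i][::-1].round(1),int(s[i][4]),s[i][:4].tolist()) for i in range(1,n) if s[i][4]>=amin]
def caps(p,z=.048):
    # jar caps: fill the blue ring (white top) with its convex-hull centroid
    out=[]
    for c,a,b in blobs(p,"blue"):
        out.append((c,a,at(p,c,z).round(3)))
    return out
E
python3 - <<'E'
from h import *
P={}
for n,(r0,r1,c0,c1,k) in {"top":(110,260,130,390,3),"scene":(110,310,100,430,2.4)}.items():
    p=eyes.get_image(n);P[n]=p
    cv2.imwrite(f"pics/{n}1.png",cv2.resize(cv2.convertScaleAbs(p["img"][r0:r1,c0:c1,::-1],alpha=1.4),None,fx=k,fy=k,interpolation=cv2.INTER_CUBIC))
    for col,z in(("blue",.045),("orange",.15),("black",.05)):
        for c,a,b in blobs(p,col,8): print(n,col,c,a,b,at(p,c,z)[:2].round(3))
    for d in eyes.outline_of(p,"tray")[:1]:
        m=d["region"].astype(np.uint8); print(cv2.minAreaRect(cv2.findNonZero(m)),d["conf"])
p=P["top"]
for rc in[(190,229),(197,413),(265,411),(262,222)]: print(at(p,np.array(rc)*.64,.08)[:2].round(3))
E
```

```text
top blue [175.1 207.7] 637 [156, 170, 105, 11] [0.63 0.16]
top blue [191.1 224.4] 47 [222, 187, 6, 9] [0.578 0.105]
top blue [234.7 258. ] 60 [253, 229, 11, 12] [ 0.442 -0.001]
top blue [236.8 312.2] 61 [307, 231, 12, 12] [ 0.438 -0.167]
top blue [238.9 337.9] 62 [333, 233, 12, 12] [ 0.432 -0.246]
top blue [241.2 281.7] 51 [277, 235, 11, 12] [ 0.423 -0.074]
top orange [185.5 176.1] 75 [172, 181, 9, 10] [0.569 0.237]
top black [146.4 227.8] 507 [214, 137, 29, 20] [0.724 0.098]
top black [202.  373.9] 72 [366, 200, 17, 5] [ 0.548 -0.36 ]
top black [342.5  10.5] 661 [0, 327, 28, 34] [0.119 0.715]
top black [375.1 256.6] 649 [236, 364, 43, 20] [ 0.039 -0.002]
((335.3843078613281, 202.98007202148438), (95.14554595947266, 22.692808151245117), 1.023030161857605) 0.79
scene blue [  1.6 358.8] 49 [354, 0, 14, 6] [-0.212  1.461]
scene blue [ 20.1 364.2] 169 [350, 12, 30, 17] [-0.029  1.259]
scene blue [ 41.2 360.3] 159 [346, 33, 30, 18] [0.114 1.036]
scene blue [ 72.  412.7] 234 [401, 67, 25, 11] [0.426 0.948]
scene blue [103.4 467.5] 881 [444, 86, 49, 35] [0.679 0.881]
scene blue [163.2 285.6] 39 [282, 160, 8, 7] [0.496 0.176]
scene blue [183.8 224.8] 37 [219, 180, 13, 7] [ 0.451 -0.006]
scene blue [192.5 198.4] 46 [192, 188, 13, 8] [ 0.432 -0.079]
scene blue [212.7 170.8] 53 [164, 207, 14, 10] [ 0.446 -0.173]
scene blue [227.6 140.6] 63 [133, 221, 15, 11] [ 0.44  -0.253]
scene black [ 25.4 330.8] 3991 [282, 0, 104, 60] [-0.082  1.07 ]
scene black [ 28.7 124.9] 685 [110, 13, 31, 33] [-0.661  0.327]
scene black [289.7 123.1] 303 [112, 278, 23, 24] [ 0.57 -0.37]
((171.49961853027344, 267.1365966796875), (30.842477798461914, 130.72413635253906), 59.905757904052734) 0.75
[0.793 0.355]
[ 0.782 -0.018]
[ 0.64  -0.015]
[0.642 0.359]
```

View pics/top1.png

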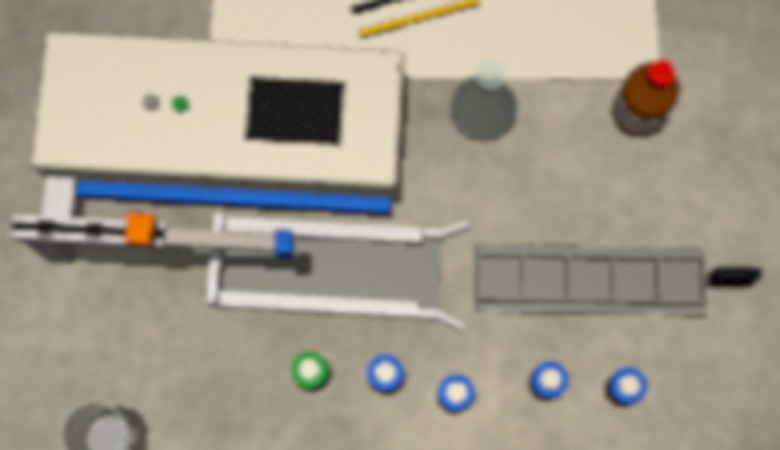

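View pics/scene1.png

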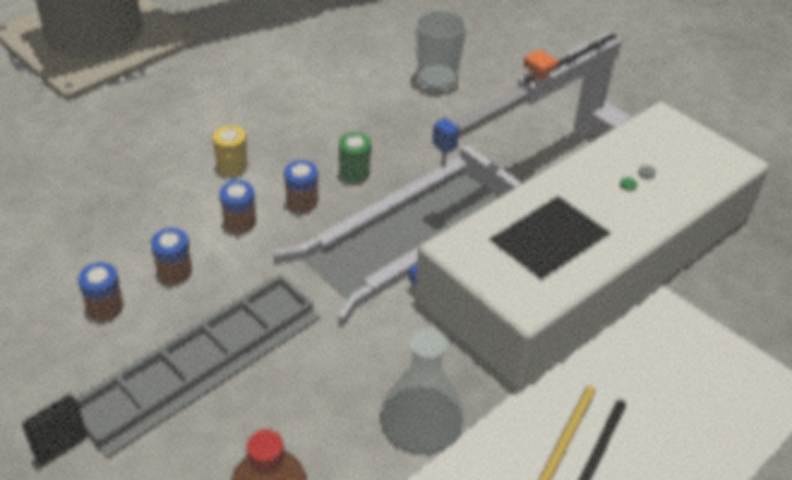

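```bash
cat > fit.py <<'E'
from h import *
from scipy.optimize import least_squares
T=eyes.get_image("top");S=eyes.get_image("scene")
ct=lambda u,v:(110+(v-1)/3,130+(u-1)/3); cs=lambda u,v:(110+(v-.7)/2.4,100+(u-.7)/2.4)
sam=[(T,(225,320,80),ct(48,35)),(T,(225,-60,80),ct(403,52)),(T,(75,-60,80),ct(397,186)),(T,(75,320,80),ct(33,168)),
(T,(0,186,150),(185.5,176.1)),(S,(75,-60,80),cs(418,250)),(S,(225,-60,80),cs(530,333)),(S,(225,320,80),cs(767,165)),(S,(75,320,80),cs(660,102)),(S,(0,186,153),cs(541,58)),
(T,(0,50,80),(191.1,224.4))]
tr=[(T,(37,122,5),ct(476,245)),(T,(37,-122,5),ct(704,250)),(T,(-37,-122,5),ct(705,317)),(T,(-37,122,5),ct(476,312)),(T,(0,-148,53),(202.,373.9)),
(S,(0,-148,30),(289.7,123.1)),(S,(37,122,5),cs(318,316)),(S,(37,-122,5),cs(108,455))]
for nm,L in(("sampler",sam),("tray",tr)):
    def W(q,X): X=np.array(X)/1e3; c,s=np.cos(q[2]),np.sin(q[2]); return [q[0]+c*X[0]-s*X[1],q[1]+s*X[0]+c*X[1],X[2]]
    f=lambda q:np.concatenate([(proj(p,W(q,X))[0]-rc) for p,X,rc in L])
    r=least_squares(f,[.56,.0,0],loss="soft_l1"); print(nm,r.x.round(4),np.degrees(r.x[2]).round(2)); print(f(r.x).reshape(-1,2).round(1).tolist())
    if nm=="sampler":
        for X in[(0,-110,0),(0,186,153),(0,282,153),(0,234,153)]: print(X,np.round(W(r.x,X),4))
        print(proj(T,W(r.x,(0,315,129))),ct(13,225), "lip mids",[at(T,ct(u,v),.015)[:2].round(4).tolist() for u,v in((225,233),(225,294),(420,241),(420,305))],np.round(W(r.x,(0,-100,0)),4),np.round(W(r.x,(0,100,0)),4))
    else: print(np.round(W(r.x,(0,-148,55)),4),[np.round(W(r.x,(0,y,0)),4)[:2].tolist() for y in(-96,-48,0,48,96)])
E
python3 fit.py
```

```text
sampler [ 0.5618  0.0512 -0.0395] -2.26
[[-1.6, -1.2], [-1.6, 0.4], [-0.4, 0.1], [-0.4, -1.3], [0.1, 0.1], [-1.5, -1.1], [2.8, -0.3], [-0.7, 2.2], [-1.6, -0.5], [0.2, -0.3], [2.1, 0.4]]
(0, -110, 0) [ 0.5574 -0.0587  0.    ]
(0, 186, 153) [0.5691 0.237  0.153 ]
(0, 282, 153) [0.5729 0.333  0.153 ]
(0, 234, 153) [0.571 0.285 0.153]
[[185.10945843 133.92658574]] (184.66666666666669, 134.0) lip mids [[0.5968, 0.1715], [0.5304, 0.1691], [0.5904, -0.0373], [0.5209, -0.0376]] [ 0.5578 -0.0487  0.    ] [0.5657 0.1511 0.    ]
tray [ 0.5515 -0.2184 -0.0041] -0.23
[[0.0, -0.4], [-0.5, -0.7], [-0.2, -0.2], [0.3, -0.4], [-1.1, 2.4], [-1.1, -1.2], [-0.3, 0.7], [0.4, -0.5]]
[ 0.5509 -0.3664  0.055 ] [[0.5511, -0.3144], [0.5513, -0.2664], [0.5515, -0.2184], [0.5517, -0.1704], [0.5518, -0.1224]]
```

```bash
R='[{"x":1}]'; 
python3 -m inch '[{"x":1,"y":-0.97,"rz":-0.84},{"x":1,"y":-0.97,"rz":-0.84},{"x":1,"y":-0.97,"rz":-0.84},{"x":1,"y":-0.97,"rz":-0.84},{"x":1,"y":-0.97,"rz":-0.84}]' 1 20
python3 -m inch '[{"x":1,"y":-0.97,"rz":-0.84},{"x":1,"y":-0.97,"rz":-0.84},{"x":1,"y":-0.97,"rz":-0.84},{"x":1,"y":-0.97,"rz":-0.84},{"x":1,"y":-0.97,"rz":-0.84}]'
python3 -m inch '[{"x":1,"y":-0.97,"rz":-0.84},{"x":1,"y":-0.97,"rz":-0.84},{"x":1,"y":-0.97,"rz":-0.84},{"x":1,"y":-0.97,"rz":-0.84},{"x":1,"y":-0.97,"rz":-0.84}]'
python3 -m inch '[{"x":1,"y":-0.97,"rz":-0.84},{"z":0},{"z":0},{"z":0}]'
cat >> h.py <<'E'
def me(tx=None,ty=None,tz=None,yaw=None):
    s=readout.get_state(); R_=R.from_rotvec(s["tool_rot"]); y=R_.apply([0,1,0]); a=np.degrees(np.arctan2(y[1],y[0]))
    print("t",round(s["time"],1),"pos",s["eef_pos"].round(4),"tooly",a.round(2),"zdir",R_.apply([0,0,1]).round(3),"F",s["wrist_force"].round(1),"gap",round(s["finger_gap"],4),"gf",round(s["gripper_force"],1))
    if yaw is not None: print("rz units",((((yaw-a)+90)%180-90)/5.7296).round(2))
    if tx is not None: print("shift units",((np.array([tx,ty,tz])-s["eef_pos"])/.025).round(2))
E
python3 -c "
from h import *
me(.5692,.237,.127,-2.26)"
```

```text
t 1.4 pos [0.167  0.6282 0.2055] tooly 75.11 zdir [-0.  0. -1.] F [ 0.9  0.  -0.1] gap 0.0939 gf 0.0
rz units -13.5
shift units [ 16.09 -15.65  -3.14]invalid input at $[0]: expected keys x, y, z, rx, ry, rz
invalid input at $[0]: expected keys x, y, z, rx, ry, rz
invalid input at $[0]: expected keys x, y, z, rx, ry, rz
invalid input at $[0]: expected keys x, y, z, rx, ry, rz
```

```bash
python3 -m inch '[{"x":1,"y":-0.97,"z":0,"rx":0,"ry":0,"rz":-0.84},{"x":1,"y":-0.97,"z":0,"rx":0,"ry":0,"rz":-0.84},{"x":1,"y":-0.97,"z":0,"rx":0,"ry":0,"rz":-0.84},{"x":1,"y":-0.97,"z":0,"rx":0,"ry":0,"rz":-0.84},{"x":1,"y":-0.97,"z":0,"rx":0,"ry":0,"rz":-0.84}]' 1 20
python3 -m inch '[{"x":1,"y":-0.97,"z":0,"rx":0,"ry":0,"rz":-0.84},{"x":1,"y":-0.97,"z":0,"rx":0,"ry":0,"rz":-0.84},{"x":1,"y":-0.97,"z":0,"rx":0,"ry":0,"rz":-0.84},{"x":1,"y":-0.97,"z":0,"rx":0,"ry":0,"rz":-0.84},{"x":1,"y":-0.97,"z":0,"rx":0,"ry":0,"rz":-0.84}]'
python3 -m inch '[{"x":1,"y":-0.97,"z":0,"rx":0,"ry":0,"rz":-0.84},{"x":1,"y":-0.97,"z":0,"rx":0,"ry":0,"rz":-0.84},{"x":1,"y":-0.97,"z":0,"rx":0,"ry":0,"rz":-0.84},{"x":1,"y":-0.97,"z":0,"rx":0,"ry":0,"rz":-0.84},{"x":1,"y":-0.97,"z":0,"rx":0,"ry":0,"rz":-0.84}]'
python3 -m inch '[{"x":1,"y":-0.97,"z":0,"rx":0,"ry":0,"rz":-0.84},{"x":0,"y":0,"z":0,"rx":0,"ry":0,"rz":0},{"x":0,"y":0,"z":0,"rx":0,"ry":0,"rz":0}]'
python3 -c "
from h import *
me(.5692,.237,.127,-2.26)"
```

```text
time: 1.9
eef_pos: [0.2929, 0.506, 0.2057]
tool_rot: [1.052, 2.96, 0.001]
wrist_force: [-0.2, -0.3, -0.3]
finger_gap: 0.0942
gripper_force: 0.0
time: 2.4
eef_pos: [0.4179, 0.3848, 0.2057]
tool_rot: [-1.646, -2.676, -0.001]
wrist_force: [0.9, -0.4, -0.4]
finger_gap: 0.0942
gripper_force: 0.0
time: 2.9
eef_pos: [0.5429, 0.2636, 0.2056]
tool_rot: [-2.168, -2.274, -0.001]
wrist_force: [-0.0, 0.7, -1.7]
finger_gap: 0.0943
gripper_force: 0.0
time: 3.2
eef_pos: [0.5671, 0.2397, 0.2054]
tool_rot: [-2.259, -2.183, 0.0]
wrist_force: [-0.9, 0.2, 0.5]
finger_gap: 0.0942
gripper_force: 0.0
t 3.2 pos [0.5671 0.2397 0.2054] tooly -1.95 zdir [-0.  0. -1.] F [-0.9  0.2  0.5] gap 0.0942 gf 0.0
rz units -0.05
shift units [ 0.08 -0.11 -3.13]
```

```bash
python3 -m inch '[{"x":0.08,"y":-0.11,"z":-1,"rx":0,"ry":0,"rz":-0.05},{"x":0,"y":0,"z":-1,"rx":0,"ry":0,"rz":0},{"x":0,"y":0,"z":-1,"rx":0,"ry":0,"rz":0},{"x":0,"y":0,"z":-0.15,"rx":0,"ry":0,"rz":0},{"x":0,"y":0,"z":0,"rx":0,"ry":0,"rz":0}]' 1 40
python3 -m inch '[{"x":0,"y":0,"z":0,"rx":0,"ry":0,"rz":0},{"x":0,"y":0,"z":0,"rx":0,"ry":0,"rz":0},{"x":0,"y":0,"z":0,"rx":0,"ry":0,"rz":0},{"x":0,"y":0,"z":0,"rx":0,"ry":0,"rz":0},{"x":0,"y":0,"z":0,"rx":0,"ry":0,"rz":0}]' 0 40
python3 -m inch '[{"x":0,"y":0,"z":0,"rx":0,"ry":0,"rz":0},{"x":0,"y":0,"z":0,"rx":0,"ry":0,"rz":0},{"x":0,"y":0,"z":0,"rx":0,"ry":0,"rz":0},{"x":0,"y":0,"z":0,"rx":0,"ry":0,"rz":0},{"x":0,"y":0,"z":0,"rx":0,"ry":0,"rz":0}]' 0 40
python3 - <<'E'
from h import *
me(.5692,.237,.127,-2.26)
for n in("scene","top"):
    p=eyes.get_image(n)
    c=proj(p,[.569,.237,.15])[0].astype(int); r,q=c-40,c+40
    im=p["img"][r[0]:q[0],r[1]:q[1],::-1]; globals()[n]=cv2.resize(cv2.convertScaleAbs(im,alpha=1.4),(400,400),interpolation=cv2.INTER_CUBIC)
cv2.imwrite("pics/btn.png",np.hstack([scene,top]))
E
```

```text
time: 3.7
eef_pos: [0.5679, 0.2386, 0.1264]
tool_rot: [-2.26, -2.18, 0.002]
wrist_force: [0.1, 0.4, -0.2]
finger_gap: 0.094
gripper_force: 0.0
time: 4.2
eef_pos: [0.5691, 0.2375, 0.1271]
tool_rot: [2.263, 2.179, 0.001]
wrist_force: [-0.6, -0.0, -1.2]
finger_gap: 0.0578
gripper_force: 0.0
time: 4.7
eef_pos: [0.5694, 0.2374, 0.1267]
tool_rot: [2.263, 2.178, 0.001]
wrist_force: [2.2, -0.4, -1.8]
finger_gap: 0.0296
gripper_force: 40.0
t 4.7 pos [0.5694 0.2374 0.1267] tooly -2.2 zdir [ 0.001  0.    -1.   ] F [ 2.2 -0.4 -1.8] gap 0.0296 gf 40.0
rz units -0.01
shift units [-0.01 -0.02  0.01]
```

View pics/btn.png

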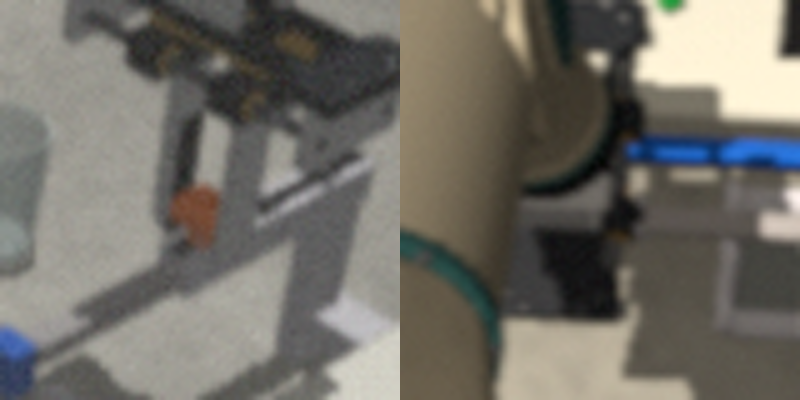

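The cap sits between the fingers: orange at (195,215) in the left crop, with a gap of 29.6 mm. Next I press it down.

```bash
python3 -m inch '[{"x":0,"y":0,"z":-0.18,"rx":0,"ry":0,"rz":0},{"x":0,"y":0,"z":-0.18,"rx":0,"ry":0,"rz":0},{"x":0,"y":0,"z":0,"rx":0,"ry":0,"rz":0},{"x":0,"y":0,"z":0,"rx":0,"ry":0,"rz":0}]'
python3 -m inch '[{"x":0.015,"y":0.4,"z":0,"rx":0,"ry":0,"rz":0},{"x":0.015,"y":0.4,"z":0,"rx":0,"ry":0,"rz":0},{"x":0,"y":0,"z":0,"rx":0,"ry":0,"rz":0},{"x":0,"y":0,"z":0,"rx":0,"ry":0,"rz":0}]'
```

```text
time: 5.2
eef_pos: [0.5695, 0.2375, 0.1185]
tool_rot: [2.263, 2.178, 0.002]
wrist_force: [-0.4, -0.2, 7.5]
finger_gap: 0.0298
gripper_force: 40.0
time: 5.6
eef_pos: [0.5705, 0.2588, 0.1188]
tool_rot: [-2.263, -2.179, -0.004]
wrist_force: [1.2, 0.8, 8.0]
finger_gap: 0.0296
gripper_force: 40.0
```

```bash
python3 -m inch '[{"x":0.02,"y":0.5,"z":0,"rx":0,"ry":0,"rz":0},{"x":0.02,"y":0.5,"z":0,"rx":0,"ry":0,"rz":0},{"x":0.02,"y":0.5,"z":0,"rx":0,"ry":0,"rz":0},{"x":0.02,"y":0.5,"z":0,"rx":0,"ry":0,"rz":0},{"x":0.02,"y":0.5,"z":0,"rx":0,"ry":0,"rz":0}]'
python3 -m inch '[{"x":0.02,"y":0.48,"z":0,"rx":0,"ry":0,"rz":0},{"x":0,"y":0,"z":0,"rx":0,"ry":0,"rz":0},{"x":0,"y":0,"z":0,"rx":0,"ry":0,"rz":0},{"x":0,"y":0,"z":0,"rx":0,"ry":0,"rz":0}]'
python3 -c "
from h import *
me(.5732,.3335,.118,-2.26)"
```

```text
time: 6.1
eef_pos: [0.5732, 0.3197, 0.1188]
tool_rot: [2.263, 2.177, 0.002]
wrist_force: [1.4, -1.1, 7.9]
finger_gap: 0.0295
gripper_force: 40.0
time: 6.5
eef_pos: [0.5739, 0.3331, 0.119]
tool_rot: [2.263, 2.179, 0.006]
wrist_force: [1.4, 0.2, 7.5]
finger_gap: 0.0297
gripper_force: 40.0
t 6.5 pos [0.5739 0.3331 0.119 ] tooly -2.17 zdir [ 0.003  0.002 -1.   ] F [1.4 0.2 7.5] gap 0.0297 gf 40.0
rz units -0.02
shift units [-0.03  0.01 -0.04]
```

```bash
python3 -m inch '[{"x":0,"y":0.01,"z":-0.0,"rx":0,"ry":0,"rz":0},{"x":0,"y":0,"z":0.16,"rx":0,"ry":0,"rz":0},{"x":0,"y":0,"z":0.17,"rx":0,"ry":0,"rz":0},{"x":0,"y":0,"z":0,"rx":0,"ry":0,"rz":0},{"x":0,"y":0,"z":0,"rx":0,"ry":0,"rz":0}]'
python3 -m inch '[{"x":0,"y":-0.2,"z":0,"rx":0,"ry":0,"rz":0},{"x":0,"y":0,"z":0,"rx":0,"ry":0,"rz":0},{"x":0,"y":0,"z":0,"rx":0,"ry":0,"rz":0}]'
```

```text
time: 7.0
eef_pos: [0.5737, 0.3324, 0.1263]
tool_rot: [2.263, 2.178, 0.003]
wrist_force: [3.5, 1.7, 3.5]
finger_gap: 0.0299
gripper_force: 40.0
time: 7.3
eef_pos: [0.5737, 0.332, 0.1263]
tool_rot: [-2.26, -2.179, -0.011]
wrist_force: [5.5, 8.4, 0.0]
finger_gap: 0.0297
gripper_force: 40.0
```

```bash
python3 -m inch '[{"x":0,"y":0.2,"z":0,"rx":0,"ry":0,"rz":0},{"x":0,"y":0,"z":0,"rx":0,"ry":0,"rz":0},{"x":0,"y":0,"z":0,"rx":0,"ry":0,"rz":0},{"x":0,"y":0,"z":0,"rx":0,"ry":0,"rz":0},{"x":0,"y":0,"z":0,"rx":0,"ry":0,"rz":0}]' 1 20
python3 -m inch '[{"x":0,"y":0,"z":0,"rx":0,"ry":0,"rz":0},{"x":0,"y":0,"z":1,"rx":0,"ry":0,"rz":0},{"x":0,"y":0,"z":1,"rx":0,"ry":0,"rz":0},{"x":0,"y":0,"z":1,"rx":0,"ry":0,"rz":0}]'
python3 -m inch '[{"x":-0.38,"y":-0.95,"z":0,"rx":0,"ry":0,"rz":0.1},{"x":-0.38,"y":-0.95,"z":0,"rx":0,"ry":0,"rz":0.1},{"x":-0.38,"y":-0.95,"z":0,"rx":0,"ry":0,"rz":0.15},{"x":-0.38,"y":-0.95,"z":0,"rx":0,"ry":0,"rz":0},{"x":-0.38,"y":-0.95,"z":0,"rx":0,"ry":0,"rz":0}]'
python3 -m inch '[{"x":-0.38,"y":-0.95,"z":0,"rx":0,"ry":0,"rz":0},{"x":-0.38,"y":-0.95,"z":0,"rx":0,"ry":0,"rz":0},{"x":-0.38,"y":-0.95,"z":0,"rx":0,"ry":0,"rz":0},{"x":-0.38,"y":-0.95,"z":0,"rx":0,"ry":0,"rz":0},{"x":-0.38,"y":-0.95,"z":0,"rx":0,"ry":0,"rz":0}]'
python3 -m inch '[{"x":-0.38,"y":-0.95,"z":0,"rx":0,"ry":0,"rz":0},{"x":-0.38,"y":-0.95,"z":0,"rx":0,"ry":0,"rz":0},{"x":-0.38,"y":-0.95,"z":0,"rx":0,"ry":0,"rz":0},{"x":-0.38,"y":-0.95,"z":0,"rx":0,"ry":0,"rz":0},{"x":0,"y":0,"z":0,"rx":0,"ry":0,"rz":0}]'
python3 - <<'E'
from h import *
me(.442,-.001,.02,-.23)
for n in("scene","top"):
    p=eyes.get_image(n)
    for c in caps(p): print(n,c)
    print([ (b,at(p,b[0],.148).round(3)) for b in blobs(p,"orange",4)])
    if n=="scene": c=proj(p,[.573,.333,.15])[0].astype(int); im=p["img"][c[0]-40:c[0]+40,c[1]-50:c[1]+50,::-1]; cv2.imwrite("pics/btn2.png",cv2.resize(im,None,fx=5,fy=5))
E
```

```text
time: 7.8
eef_pos: [0.5723, 0.3316, 0.1257]
tool_rot: [-2.264, -2.178, 0.002]
wrist_force: [0.0, -0.4, -0.0]
finger_gap: 0.0661
gripper_force: 0.0
time: 8.2
eef_pos: [0.5725, 0.3319, 0.2017]
tool_rot: [-2.264, -2.178, 0.001]
wrist_force: [-0.7, 0.3, 0.1]
finger_gap: 0.0937
gripper_force: 0.0
time: 8.7
eef_pos: [0.5247, 0.2124, 0.2011]
tool_rot: [-2.225, -2.218, -0.0]
wrist_force: [-1.0, -0.5, -0.6]
finger_gap: 0.0939
gripper_force: 0.0
time: 9.2
eef_pos: [0.4772, 0.0936, 0.2012]
tool_rot: [2.225, 2.218, 0.0]
wrist_force: [0.6, -1.2, 0.9]
finger_gap: 0.0942
gripper_force: 0.0
time: 9.7
eef_pos: [0.4383, -0.0035, 0.2013]
tool_rot: [2.231, 2.212, -0.001]
wrist_force: [-0.1, 1.6, 1.1]
finger_gap: 0.0939
gripper_force: 0.0
t 9.7 pos [ 0.4383 -0.0035  0.2013] tooly -0.49 zdir [-0.    -0.001 -1.   ] F [-0.1  1.6  1.1] gap 0.0939 gf 0.0
rz units 0.05
shift units [ 0.15  0.1  -7.25]
scene (array([  1.7, 359.1]), 55, array([-0.205,  1.453,  0.048]))
scene (array([ 20.1, 364.3]), 185, array([-0.024,  1.252,  0.048]))
scene (array([ 41.5, 359.8]), 173, array([0.118, 1.025, 0.048]))
scene (array(
[... 211 characters left out ...]
14, array([0.459, 0.003, 0.048]))
scene (array([194.5, 199.6]), 8, array([ 0.443, -0.083,  0.048]))
scene (array([212.8, 170.6]), 60, array([ 0.449, -0.174,  0.048]))
scene (array([227.5, 140.6]), 63, array([ 0.443, -0.254,  0.048]))
[]
top (array([174.6, 197.7]), 516, array([0.63 , 0.191, 0.048]))
top (array([176.3, 255.7]), 29, array([0.627, 0.008, 0.048]))
top (array([188.9, 192.4]), 49, array([0.584, 0.206, 0.048]))
top (array([236.9, 312. ]), 58, array([ 0.437, -0.166,  0.048]))
top (array([238.9, 337.9]), 62, array([ 0.432, -0.245,  0.048]))
top (array([241. , 281.1]), 57, array([ 0.424, -0.072,  0.048]))
[((array([184. , 143.4]), 74, [139, 179, 10, 10]), array([0.573, 0.333, 0.148]))]
```

View pics/btn2.png

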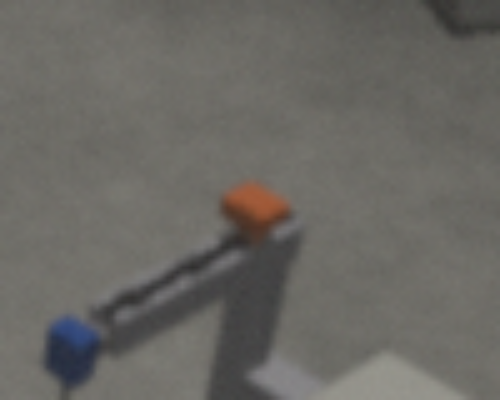

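The boom is at the rearmost hole and the cap at (255,208) stands clear of the tube, so the button is popped up. On to jar A.

```bash
python3 -m inch '[{"x":0.15,"y":0.1,"z":-1,"rx":0,"ry":0,"rz":0.05},{"x":0,"y":0,"z":-1,"rx":0,"ry":0,"rz":0},{"x":0,"y":0,"z":-1,"rx":0,"ry":0,"rz":0},{"x":0,"y":0,"z":-1,"rx":0,"ry":0,"rz":0},{"x":0,"y":0,"z":-1,"rx":0,"ry":0,"rz":0}]' 1 20
python3 -m inch '[{"x":0,"y":0,"z":-1,"rx":0,"ry":0,"rz":0},{"x":0,"y":0,"z":-0.75,"rx":0,"ry":0,"rz":0},{"x":0,"y":0,"z":-0.5,"rx":0,"ry":0,"rz":0},{"x":0,"y":0,"z":0,"rx":0,"ry":0,"rz":0}]'
python3 -m inch '[{"x":0,"y":0,"z":0,"rx":0,"ry":0,"rz":0},{"x":0,"y":0,"z":0,"rx":0,"ry":0,"rz":0},{"x":0,"y":0,"z":0,"rx":0,"ry":0,"rz":0},{"x":0,"y":0,"z":0,"rx":0,"ry":0,"rz":0},{"x":0,"y":0,"z":0,"rx":0,"ry":0,"rz":0}]' 0 20
python3 -m inch '[{"x":0,"y":0,"z":0,"rx":0,"ry":0,"rz":0},{"x":0,"y":0,"z":0,"rx":0,"ry":0,"rz":0},{"x":0,"y":0,"z":0,"rx":0,"ry":0,"rz":0},{"x":0,"y":0,"z":0,"rx":0,"ry":0,"rz":0}]'
python3 -c "
from h import *
me(.442,-.001,.02,-.23)"
```

```text
time: 10.3
eef_pos: [0.4443, 0.0038, 0.0749]
tool_rot: [2.217, 2.226, 0.002]
wrist_force: [-0.2, -0.4, 1.2]
finger_gap: 0.0942
gripper_force: 0.0
time: 10.7
eef_pos: [0.4431, 0.0035, 0.0182]
tool_rot: [-2.216, -2.224, 0.002]
wrist_force: [-0.5, 0.3, 0.7]
finger_gap: 0.0939
gripper_force: 0.0
time: 11.2
eef_pos: [0.4437, 0.0023, 0.0201]
tool_rot: [2.219, 2.223, 0.001]
wrist_force: [0.3, -0.3, 0.8]
finger_gap: 0.0573
gripper_force: 0.0
time: 11.6
eef_pos: [0.4437, 0.0022, 0.0198]
tool_rot: [2.219, 2.223, 0.001]
wrist_force: [-0.1, -0.6, 1.7]
finger_gap: 0.0377
gripper_force: 20.0
t 11.6 pos [0.4437 0.0022 0.0198] tooly 0.11 zdir [ 0.001  0.    -1.   ] F [-0.1 -0.6  1.7] gap 0.0377 gf 20.0
rz units -0.06
shift units [-0.07 -0.13  0.01]
```

```bash
python3 -m inch '[{"x":0,"y":0,"z":1,"rx":0,"ry":0,"rz":0},{"x":0,"y":0,"z":1,"rx":0,"ry":0,"rz":0},{"x":0,"y":0,"z":1,"rx":0,"ry":0,"rz":0}]'
python3 -m inch '[{"x":0.86,"y":-0.97,"z":0,"rx":0,"ry":0,"rz":-0.06},{"x":0.86,"y":-0.97,"z":0,"rx":0,"ry":0,"rz":0},{"x":0.86,"y":-0.97,"z":0,"rx":0,"ry":0,"rz":0},{"x":0.86,"y":-0.97,"z":0,"rx":0,"ry":0,"rz":0},{"x":0.86,"y":-0.97,"z":0,"rx":0,"ry":0,"rz":0}]'
python3 -m inch '[{"x":0,"y":0,"z":0,"rx":0,"ry":0,"rz":0},{"x":0,"y":0,"z":0,"rx":0,"ry":0,"rz":0},{"x":0,"y":0,"z":0,"rx":0,"ry":0,"rz":0}]'
python3 - <<'E'
from h import *
me(.552,-.1194,.025,-.23)
for n in("scene","top"):
    p=eyes.get_image(n); c=proj(p,[.552,-.12,.06])[0].astype(int)
    im=p["img"][c[0]-30:c[0]+50,c[1]-40:c[1]+40,::-1]; globals()[n]=cv2.resize(cv2.convertScaleAbs(im,alpha=1.4),(400,400),interpolation=cv2.INTER_CUBIC)
    for d in eyes.outline_of(p,"tray")[:1]:
        m=d["region"].astype(np.uint8); b=cv2.minAreaRect(cv2.findNonZero(m)); print(n,b,at(p,b[0][::-1],.008))
    print([(d["conf"],d["centre"]) for d in eyes.search_frame(p,"tray_handle")], [ (b[0],at(p,b[0],.055)) for b in blobs(p,"black")])
cv2.imwrite("pics/pl1.png",np.hstack([scene,top]))
E
```

```text
time: 11.9
eef_pos: [0.4428, 0.0022, 0.0953]
tool_rot: [-2.219, -2.223, 0.002]
wrist_force: [0.4, 0.6, -1.1]
finger_gap: 0.0376
gripper_force: 20.0
time: 12.4
eef_pos: [0.5512, -0.1199, 0.0945]
tool_rot: [-2.225, -2.216, 0.001]
wrist_force: [0.7, 0.8, -0.8]
finger_gap: 0.0374
gripper_force: 20.0
time: 12.7
eef_pos: [0.5496, -0.1177, 0.0942]
tool_rot: [-2.223, -2.216, 0.001]
wrist_force: [0.6, 0.3, -1.2]
finger_gap: 0.0378
gripper_force: 20.0
t 12.7 pos [ 0.5496 -0.1177  0.0942] tooly -0.18 zdir [-0.002  0.001 -1.   ] F [ 0.6  0.3 -1.2] gap 0.0378 gf 20.0
rz units -0.01
shift units [ 0.1  -0.07 -2.77]
scene ((171.08462524414062, 267.5231018066406), (31.008678436279297, 131.60084533691406), 60.2551155090332) [ 0.55795622 -0.25240656  0.008     ]
[(0.68, [267.0, 171.4])] [(array([ 24.1, 328.4]), array([-0.09111238,  1.06339095,  0.055     ])), (array([24.9, 97.4]), array([-0.76861   ,  0.25002436,  0.055     ])), (array([25.3, 92.9]), array([-0.77716711,  0.23243192,  0.055     ])), (array([106. , 225.6]), array([0.16108867, 0.23598862, 0.055     ])), (array([165.6, 210.9]), array([0.37
[... 188 characters left out ...]
[188. , 219.3]), array([ 0.46316293, -0.03436268,  0.055     ])), (array([283.5, 129.8]), array([ 0.56930659, -0.35309047,  0.055     ])), (array([292.2, 121. ]), array([ 0.57596533, -0.37661408,  0.055     ])), (array([291.5, 129.3]), array([ 0.58552087, -0.36352257,  0.055     ]))]
top ((348.5, 203.0), (22.0, 67.0), 90.0) [ 0.55221509 -0.28999496  0.008     ]
[(0.66, [238.0, 335.6]), (0.57, [202.6, 343.0])] [(array([146.5, 227.8]), array([0.72169204, 0.09776603, 0.055     ])), (array([202., 374.]), array([ 0.5467626 , -0.35872539,  0.055     ])), (array([214.7, 312.9]), array([ 0.50476954, -0.16933849,  0.055     ])), (array([243.1, 288.5]), array([ 0.41663211, -0.09401631,  0.055     ]))]
```

View pics/pl1.png

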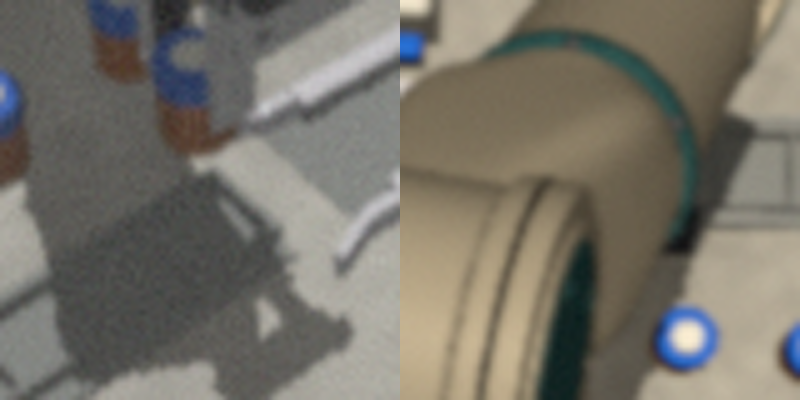

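The left crop shows the jar held upright above the front end of the tray, with the tray's end wall at (215,175) to (280,238). I'll lower it while watching the force.

```bash
python3 -m inch '[{"x":0.1,"y":-0.07,"z":-0.8,"rx":0,"ry":0,"rz":0},{"x":0,"y":0,"z":-0.8,"rx":0,"ry":0,"rz":0},{"x":0,"y":0,"z":-0.5,"rx":0,"ry":0,"rz":0},{"x":0,"y":0,"z":-0.2,"rx":0,"ry":0,"rz":0},{"x":0,"y":0,"z":0,"rx":0,"ry":0,"rz":0}]'
python3 -m inch '[{"x":0,"y":0,"z":-0.15,"rx":0,"ry":0,"rz":0},{"x":0,"y":0,"z":-0.15,"rx":0,"ry":0,"rz":0},{"x":0,"y":0,"z":0,"rx":0,"ry":0,"rz":0},{"x":0,"y":0,"z":0,"rx":0,"ry":0,"rz":0}]'
python3 -c "
from h import *
me(.552,-.1194,.025,-.23)
p=eyes.get_image('scene'); c=proj(p,[.552,-.12,.06])[0].astype(int)
cv2.imwrite('pics/pl2.png',cv2.resize(cv2.convertScaleAbs(p['img'][c[0]-30:c[0]+50,c[1]-50:c[1]+50,::-1],alpha=1.6),None,fx=5,fy=5,interpolation=2))"
```

```text
time: 13.5
eef_pos: [0.553, -0.1207, 0.0368]
tool_rot: [-2.225, -2.216, 0.001]
wrist_force: [-0.2, 0.7, -1.0]
finger_gap: 0.0381
gripper_force: 20.0
time: 13.9
eef_pos: [0.5536, -0.1208, 0.0299]
tool_rot: [2.226, 2.217, 0.0]
wrist_force: [-0.3, -0.9, -0.7]
finger_gap: 0.0379
gripper_force: 20.0
t 13.9 pos [ 0.5536 -0.1208  0.0299] tooly -0.23 zdir [ 0. -0. -1.] F [-0.3 -0.9 -0.7] gap 0.0379 gf 20.0
rz units 0.0
shift units [-0.06  0.06 -0.2 ]
```

View pics/pl2.png

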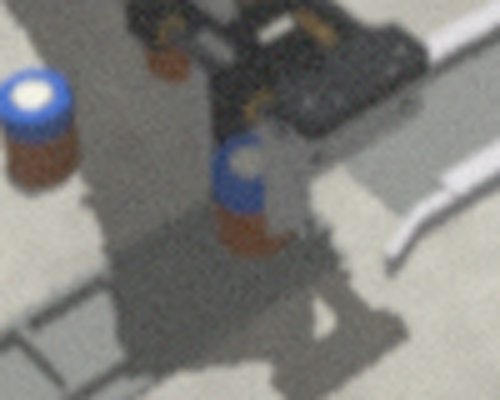

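```bash
python3 -m inch '[{"x":-0.05,"y":0.05,"z":-0.1,"rx":0,"ry":0,"rz":0},{"x":0,"y":0,"z":-0.08,"rx":0,"ry":0,"rz":0},{"x":0,"y":0,"z":-0.04,"rx":0,"ry":0,"rz":0},{"x":0,"y":0,"z":0,"rx":0,"ry":0,"rz":0},{"x":0,"y":0,"z":0,"rx":0,"ry":0,"rz":0}]'
```

```text
time: 14.45
eef_pos: [0.552, -0.1193, 0.0248]
tool_rot: [-2.225, -2.217, -0.001]
wrist_force: [-1.5, 0.4, 6.7]
finger_gap: 0.0375
gripper_force: 20.0
```

```bash
python3 -m inch '[{"x":0,"y":0,"z":0,"rx":0,"ry":0,"rz":0},{"x":0,"y":0,"z":0,"rx":0,"ry":0,"rz":0},{"x":0,"y":0,"z":0,"rx":0,"ry":0,"rz":0},{"x":0,"y":0,"z":0,"rx":0,"ry":0,"rz":0},{"x":0,"y":0,"z":0,"rx":0,"ry":0,"rz":0}]' 1 20
python3 -m inch '[{"x":0,"y":0,"z":1,"rx":0,"ry":0,"rz":0},{"x":0,"y":0,"z":1,"rx":0,"ry":0,"rz":0},{"x":0,"y":0,"z":1,"rx":0,"ry":0,"rz":0},{"x":0,"y":0,"z":1,"rx":0,"ry":0,"rz":0}]'
python3 -m inch '[{"x":-0.86,"y":0.31,"z":0,"rx":0,"ry":0,"rz":0},{"x":-0.86,"y":0.31,"z":0,"rx":0,"ry":0,"rz":0},{"x":-0.86,"y":0.31,"z":0,"rx":0,"ry":0,"rz":0},{"x":-0.86,"y":0.31,"z":0,"rx":0,"ry":0,"rz":0},{"x":-0.86,"y":0.31,"z":0,"rx":0,"ry":0,"rz":0}]'
python3 -m inch '[{"x":-0.86,"y":0.31,"z":0,"rx":0,"ry":0,"rz":0},{"x":0,"y":0,"z":0,"rx":0,"ry":0,"rz":0},{"x":0,"y":0,"z":0,"rx":0,"ry":0,"rz":0},{"x":0,"y":0,"z":0,"rx":0,"ry":0,"rz":0}]'
cat > look.py <<'E'
from h import *
import sys
me(*map(float,sys.argv[1:5]))
for n in("top","scene"):
    p=eyes.get_image(n)
    for c,a,X in caps(p):
        if .35<X[0]<.6 and X[1]<.03: print(n,c,a,X[:2],at(p,c,.053).round(3)[:2])
E
python3 look.py .4235 -.073 .02 -.23
```

```text
time: 14.95
eef_pos: [0.5522, -0.1196, 0.0241]
tool_rot: [-2.226, -2.217, 0.0]
wrist_force: [-0.0, 0.7, -1.1]
finger_gap: 0.0739
gripper_force: 0.0
time: 15.35
eef_pos: [0.552, -0.1196, 0.1251]
tool_rot: [-2.226, -2.217, 0.0]
wrist_force: [-0.3, 0.1, -0.6]
finger_gap: 0.0938
gripper_force: 0.0
time: 15.85
eef_pos: [0.4438, -0.0805, 0.1243]
tool_rot: [2.226, 2.217, 0.0]
wrist_force: [1.4, 0.5, 0.8]
finger_gap: 0.094
gripper_force: 0.0
time: 16.25
eef_pos: [0.4249, -0.0736, 0.1244]
tool_rot: [2.225, 2.216, 0.002]
wrist_force: [0.4, 0.1, 0.5]
finger_gap: 0.094
gripper_force: 0.0
t 16.2 pos [ 0.4249 -0.0736  0.1244] tooly -0.23 zdir [ 0.002 -0.001 -1.   ] F [0.4 0.1 0.5] gap 0.094 gf 0.0
rz units 0.0
shift units [-0.06  0.02 -4.18]
top [238.7 314.2] 30 [ 0.432 -0.173] [ 0.431 -0.172]
top [238.9 337.9] 62 [ 0.432 -0.245] [ 0.431 -0.244]
scene [188.4 203.1] 9 [ 0.43  -0.062] [ 0.435 -0.065]
scene [213.5 168.8] 49 [ 0.448 -0.179] [ 0.453 -0.181]
scene [226.2 214. ] 90 [ 0.553 -0.123] [ 0.557 -0.126]
scene [227.7 140.7] 65 [ 0.444 -0.254] [ 0.448 -0.256]
```

```bash
python3 -m inch '[{"x":-0.03,"y":0.02,"z":-1,"rx":0,"ry":0,"rz":0},{"x":0,"y":0,"z":-1,"rx":0,"ry":0,"rz":0},{"x":0,"y":0,"z":-1,"rx":0,"ry":0,"rz":0},{"x":0,"y":0,"z":-0.8,"rx":0,"ry":0,"rz":0},{"x":0,"y":0,"z":-0.38,"rx":0,"ry":0,"rz":0}]' 1 20
python3 -m inch '[{"x":0,"y":0,"z":0,"rx":0,"ry":0,"rz":0},{"x":0,"y":0,"z":0,"rx":0,"ry":0,"rz":0},{"x":0,"y":0,"z":0,"rx":0,"ry":0,"rz":0},{"x":0,"y":0,"z":0,"rx":0,"ry":0,"rz":0},{"x":0,"y":0,"z":0,"rx":0,"ry":0,"rz":0}]' 0 20
python3 -m inch '[{"x":0,"y":0,"z":0,"rx":0,"ry":0,"rz":0},{"x":0,"y":0,"z":0,"rx":0,"ry":0,"rz":0},{"x":0,"y":0,"z":0,"rx":0,"ry":0,"rz":0},{"x":0,"y":0,"z":0,"rx":0,"ry":0,"rz":0}]'
python3 -c "
from h import *
me(.5517,-.1704,.025,-.23)"
```

```text
time: 16.85
eef_pos: [0.4223, -0.0728, 0.018]
tool_rot: [-2.225, -2.215, 0.001]
wrist_force: [0.2, -1.2, 0.7]
finger_gap: 0.0942
gripper_force: 0.0
time: 17.35
eef_pos: [0.423, -0.0726, 0.0203]
tool_rot: [2.225, 2.216, 0.001]
wrist_force: [-0.2, 0.1, 0.1]
finger_gap: 0.0575
gripper_force: 0.0
time: 17.75
eef_pos: [0.4231, -0.0726, 0.0199]
tool_rot: [2.225, 2.216, 0.001]
wrist_force: [0.6, -0.9, 3.1]
finger_gap: 0.0377
gripper_force: 20.0
t 17.8 pos [ 0.4231 -0.0726  0.0199] tooly -0.23 zdir [ 0.001 -0.    -1.   ] F [ 0.6 -0.9  3.1] gap 0.0377 gf 20.0
rz units -0.0
shift units [ 5.14 -3.91  0.2 ]
```

```bash
python3 -m inch '[{"x":0,"y":0,"z":1,"rx":0,"ry":0,"rz":0},{"x":0,"y":0,"z":1,"rx":0,"ry":0,"rz":0},{"x":0,"y":0,"z":1,"rx":0,"ry":0,"rz":0}]'
python3 -m inch '[{"x":0.86,"y":-0.65,"z":0,"rx":0,"ry":0,"rz":0},{"x":0.86,"y":-0.65,"z":0,"rx":0,"ry":0,"rz":0},{"x":0.86,"y":-0.65,"z":0,"rx":0,"ry":0,"rz":0},{"x":0.86,"y":-0.65,"z":0,"rx":0,"ry":0,"rz":0},{"x":0.86,"y":-0.65,"z":0,"rx":0,"ry":0,"rz":0}]'
python3 -m inch '[{"x":0.84,"y":-0.65,"z":0,"rx":0,"ry":0,"rz":0},{"x":0,"y":0,"z":0,"rx":0,"ry":0,"rz":0},{"x":0,"y":0,"z":0,"rx":0,"ry":0,"rz":0},{"x":0,"y":0,"z":0,"rx":0,"ry":0,"rz":0},{"x":0,"y":0,"z":0,"rx":0,"ry":0,"rz":0}]'
python3 -m inch '[{"x":0,"y":0,"z":-0.9,"rx":0,"ry":0,"rz":0},{"x":0,"y":0,"z":-0.9,"rx":0,"ry":0,"rz":0},{"x":0,"y":0,"z":-0.3,"rx":0,"ry":0,"rz":0},{"x":0,"y":0,"z":0,"rx":0,"ry":0,"rz":0},{"x":0,"y":0,"z":0,"rx":0,"ry":0,"rz":0}]'
python3 -c "
from h import *
me(.5517,-.1704,.025,-.23)"
```

```text
time: 18.05
eef_pos: [0.4215, -0.0725, 0.0953]
tool_rot: [-2.225, -2.215, 0.002]
wrist_force: [-0.2, -0.3, -1.6]
finger_gap: 0.0376
gripper_force: 20.0
time: 18.55
eef_pos: [0.53, -0.1541, 0.0943]
tool_rot: [-2.225, -2.216, 0.001]
wrist_force: [0.3, -0.4, -0.9]
finger_gap: 0.038
gripper_force: 20.0
time: 19.05
eef_pos: [0.5499, -0.169, 0.0946]
tool_rot: [-2.224, -2.216, 0.0]
wrist_force: [-0.7, 0.7, -0.4]
finger_gap: 0.0379
gripper_force: 20.0
time: 19.55
eef_pos: [0.5512, -0.1701, 0.0429]
tool_rot: [2.226, 2.217, 0.0]
wrist_force: [-0.4, -0.1, -0.9]
finger_gap: 0.0377
gripper_force: 20.0
t 19.6 pos [ 0.5512 -0.1701  0.0429] tooly -0.23 zdir [ 0.001 -0.    -1.   ] F [-0.4 -0.1 -0.9] gap 0.0377 gf 20.0
rz units 0.0
shift units [ 0.02 -0.01 -0.72]
```

```bash
python3 -m inch '[{"x":0.02,"y":-0.01,"z":-0.25,"rx":0,"ry":0,"rz":0},{"x":0,"y":0,"z":-0.25,"rx":0,"ry":0,"rz":0},{"x":0,"y":0,"z":-0.12,"rx":0,"ry":0,"rz":0},{"x":0,"y":0,"z":-0.1,"rx":0,"ry":0,"rz":0},{"x":0,"y":0,"z":0,"rx":0,"ry":0,"rz":0}]'
```

```text
time: 20.05
eef_pos: [0.5513, -0.1702, 0.025]
tool_rot: [-2.226, -2.216, -0.001]
wrist_force: [-1.5, 0.8, 5.6]
finger_gap: 0.0374
gripper_force: 20.0
```

```bash
python3 -m inch '[{"x":0,"y":0,"z":0,"rx":0,"ry":0,"rz":0},{"x":0,"y":0,"z":0,"rx":0,"ry":0,"rz":0},{"x":0,"y":0,"z":0,"rx":0,"ry":0,"rz":0},{"x":0,"y":0,"z":0,"rx":0,"ry":0,"rz":0},{"x":0,"y":0,"z":0,"rx":0,"ry":0,"rz":0}]' 1 20
python3 -m inch '[{"x":0,"y":0,"z":1,"rx":0,"ry":0,"rz":0},{"x":0,"y":0,"z":1,"rx":0,"ry":0,"rz":0},{"x":0,"y":0,"z":1,"rx":0,"ry":0,"rz":0},{"x":0,"y":0,"z":1,"rx":0,"ry":0,"rz":0}]'
python3 -m inch '[{"x":-0.9,"y":0.02,"z":0,"rx":0,"ry":0,"rz":0},{"x":-0.9,"y":0.02,"z":0,"rx":0,"ry":0,"rz":0},{"x":-0.9,"y":0.02,"z":0,"rx":0,"ry":0,"rz":0},{"x":-0.9,"y":0.03,"z":0,"rx":0,"ry":0,"rz":0},{"x":-0.9,"y":0.03,"z":0,"rx":0,"ry":0,"rz":0}]'
python3 -m inch '[{"x":0,"y":0,"z":0,"rx":0,"ry":0,"rz":0},{"x":0,"y":0,"z":0,"rx":0,"ry":0,"rz":0},{"x":0,"y":0,"z":0,"rx":0,"ry":0,"rz":0}]'
python3 look.py .4375 -.1665 .02 -.23
```

```text
time: 20.55
eef_pos: [0.5514, -0.1703, 0.0241]
tool_rot: [-2.226, -2.217, 0.0]
wrist_force: [-0.5, -0.8, 0.1]
finger_gap: 0.0738
gripper_force: 0.0
time: 20.95
eef_pos: [0.5513, -0.1703, 0.1251]
tool_rot: [-2.226, -2.217, 0.0]
wrist_force: [0.5, -0.3, 1.1]
finger_gap: 0.0938
gripper_force: 0.0
time: 21.45
eef_pos: [0.4381, -0.1673, 0.1243]
tool_rot: [2.226, 2.217, 0.0]
wrist_force: [0.4, 0.5, 0.6]
finger_gap: 0.0941
gripper_force: 0.0
time: 21.75
eef_pos: [0.4406, -0.1675, 0.1244]
tool_rot: [2.224, 2.217, 0.001]
wrist_force: [-0.3, -0.8, 0.2]
finger_gap: 0.0944
gripper_force: 0.0
t 21.8 pos [ 0.4406 -0.1675  0.1244] tooly -0.18 zdir [ 0.002 -0.001 -1.   ] F [-0.3 -0.8  0.2] gap 0.0944 gf 0.0
rz units -0.01
shift units [-0.13  0.04 -4.17]
top [200.8 297.4] 71 [ 0.549 -0.123] [ 0.548 -0.122]
scene [215.4 170. ] 25 [ 0.455 -0.18 ] [ 0.46  -0.183]
scene [226.9 214.3] 75 [ 0.556 -0.124] [ 0.559 -0.127]
scene [228.7 137. ] 37 [ 0.441 -0.262] [ 0.445 -0.264]
scene [237.5 197.2] 88 [ 0.555 -0.174] [ 0.559 -0.176]
```

```bash
python3 -m inch '[{"x":-0.05,"y":0.02,"z":-1,"rx":0,"ry":0,"rz":0},{"x":0,"y":0,"z":-1,"rx":0,"ry":0,"rz":0},{"x":0,"y":0,"z":-1,"rx":0,"ry":0,"rz":0},{"x":0,"y":0,"z":-0.8,"rx":0,"ry":0,"rz":0},{"x":0,"y":0,"z":-0.38,"rx":0,"ry":0,"rz":0}]' 1 20
python3 -m inch '[{"x":0,"y":0,"z":0,"rx":0,"ry":0,"rz":0},{"x":0,"y":0,"z":0,"rx":0,"ry":0,"rz":0},{"x":0,"y":0,"z":0,"rx":0,"ry":0,"rz":0},{"x":0,"y":0,"z":0,"rx":0,"ry":0,"rz":0},{"x":0,"y":0,"z":0,"rx":0,"ry":0,"rz":0}]' 0 20
python3 -m inch '[{"x":0,"y":0,"z":0,"rx":0,"ry":0,"rz":0},{"x":0,"y":0,"z":0,"rx":0,"ry":0,"rz":0},{"x":0,"y":0,"z":0,"rx":0,"ry":0,"rz":0},{"x":0,"y":0,"z":0,"rx":0,"ry":0,"rz":0}]'
python3 look.py .5515 -.2184 .025 -.23
```

```text
time: 22.35
eef_pos: [0.4376, -0.1665, 0.018]
tool_rot: [-2.224, -2.216, 0.001]
wrist_force: [-0.0, 0.4, 0.3]
finger_gap: 0.0937
gripper_force: 0.0
time: 22.85
eef_pos: [0.4382, -0.1668, 0.0204]
tool_rot: [2.225, 2.217, 0.001]
wrist_force: [0.2, 0.0, -0.1]
finger_gap: 0.0578
gripper_force: 0.0
time: 23.25
eef_pos: [0.4381, -0.1669, 0.0199]
tool_rot: [2.225, 2.217, 0.001]
wrist_force: [-0.0, 0.5, 2.8]
finger_gap: 0.0374
gripper_force: 20.0
t 23.2 pos [ 0.4381 -0.1669  0.0199] tooly -0.23 zdir [ 0.001 -0.    -1.   ] F [-0.   0.5  2.8] gap 0.0374 gf 20.0
rz units -0.0
shift units [ 4.53 -2.06  0.2 ]
top [196.1 314.5] 15 [ 0.565 -0.176] [ 0.564 -0.176]
top [240.6 342. ] 23 [ 0.427 -0.258] [ 0.426 -0.257]
scene [214.2 166.6] 16 [ 0.446 -0.184] [ 0.451 -0.187]
scene [226.7 214.4] 77 [ 0.555 -0.124] [ 0.559 -0.126]
scene [228.7 137.3] 43 [ 0.441 -0.261] [ 0.446 -0.263]
scene [237.4 197. ] 92 [ 0.555 -0.174] [ 0.559 -0.176]
```

```bash
python3 -m inch '[{"x":0,"y":0,"z":1,"rx":0,"ry":0,"rz":0},{"x":0,"y":0,"z":1,"rx":0,"ry":0,"rz":0},{"x":0,"y":0,"z":1,"rx":0,"ry":0,"rz":0}]'
python3 -m inch '[{"x":0.9,"y":-0.41,"z":0,"rx":0,"ry":0,"rz":0},{"x":0.9,"y":-0.41,"z":0,"rx":0,"ry":0,"rz":0},{"x":0.91,"y":-0.41,"z":0,"rx":0,"ry":0,"rz":0},{"x":0.91,"y":-0.41,"z":0,"rx":0,"ry":0,"rz":0},{"x":0.91,"y":-0.41,"z":0,"rx":0,"ry":0,"rz":0}]'
python3 -m inch '[{"x":0,"y":0,"z":0,"rx":0,"ry":0,"rz":0},{"x":0,"y":0,"z":0,"rx":0,"ry":0,"rz":0},{"x":0,"y":0,"z":0,"rx":0,"ry":0,"rz":0},{"x":0,"y":0,"z":0,"rx":0,"ry":0,"rz":0}]'
python3 -m inch '[{"x":0,"y":0,"z":-0.9,"rx":0,"ry":0,"rz":0},{"x":0,"y":0,"z":-0.9,"rx":0,"ry":0,"rz":0},{"x":0,"y":0,"z":-0.3,"rx":0,"ry":0,"rz":0},{"x":0,"y":0,"z":0,"rx":0,"ry":0,"rz":0},{"x":0,"y":0,"z":0,"rx":0,"ry":0,"rz":0}]'
python3 look.py .5515 -.2184 .025 -.23
```

```text
time: 23.65
eef_pos: [0.4368, -0.1666, 0.0952]
tool_rot: [-2.225, -2.215, 0.002]
wrist_force: [-0.2, 0.3, -0.3]
finger_gap: 0.0378
gripper_force: 20.0
time: 24.15
eef_pos: [0.5511, -0.2181, 0.0942]
tool_rot: [-2.225, -2.216, 0.001]
wrist_force: [0.7, 0.8, -1.0]
finger_gap: 0.0376
gripper_force: 20.0
time: 24.55
eef_pos: [0.5498, -0.2175, 0.0946]
tool_rot: [-2.225, -2.216, 0.0]
wrist_force: [-0.4, -0.4, -0.8]
finger_gap: 0.0379
gripper_force: 20.0
time: 25.05
eef_pos: [0.5512, -0.2183, 0.0429]
tool_rot: [2.226, 2.216, 0.0]
wrist_force: [-0.3, 0.3, -1.0]
finger_gap: 0.0378
gripper_force: 20.0
t 25.1 pos [ 0.5512 -0.2183  0.0429] tooly -0.24 zdir [ 0.001 -0.    -1.   ] F [-0.3  0.3 -1. ] gap 0.0378 gf 20.0
rz units 0.0
shift units [ 0.01 -0.   -0.72]
top [238.9 337.9] 62 [ 0.432 -0.245] [ 0.431 -0.244]
scene [226.7 216.8] 54 [ 0.559 -0.12 ] [ 0.563 -0.122]
scene [227.6 140.7] 77 [ 0.443 -0.254] [ 0.448 -0.255]
scene [239.9 200.3] 26 [ 0.566 -0.173] [ 0.57  -0.175]
scene [245.8 174.7] 33 [ 0.542 -0.226] [ 0.546 -0.228]
```

Jar D has not moved. I'll lower jar C, release it and go to D.

```bash
python3 -m inch '[{"x":0.01,"y":0,"z":-0.25,"rx":0,"ry":0,"rz":0},{"x":0,"y":0,"z":-0.25,"rx":0,"ry":0,"rz":0},{"x":0,"y":0,"z":-0.12,"rx":0,"ry":0,"rz":0},{"x":0,"y":0,"z":-0.1,"rx":0,"ry":0,"rz":0},{"x":0,"y":0,"z":0,"rx":0,"ry":0,"rz":0}]'
```

```text
time: 25.65
eef_pos: [0.5508, -0.2178, 0.0249]
tool_rot: [-2.225, -2.216, -0.001]
wrist_force: [-2.0, 1.1, 7.5]
finger_gap: 0.0376
gripper_force: 20.0
```

```bash
python3 -m inch '[{"x":0,"y":0,"z":0,"rx":0,"ry":0,"rz":0},{"x":0,"y":0,"z":0,"rx":0,"ry":0,"rz":0},{"x":0,"y":0,"z":0,"rx":0,"ry":0,"rz":0},{"x":0,"y":0,"z":0,"rx":0,"ry":0,"rz":0},{"x":0,"y":0,"z":0,"rx":0,"ry":0,"rz":0}]' 1 20
python3 -m inch '[{"x":0,"y":0,"z":1,"rx":0,"ry":0,"rz":0},{"x":0,"y":0,"z":1,"rx":0,"ry":0,"rz":0},{"x":0,"y":0,"z":1,"rx":0,"ry":0,"rz":0},{"x":0,"y":0,"z":1,"rx":0,"ry":0,"rz":0}]'
python3 -m inch '[{"x":-0.95,"y":-0.22,"z":0,"rx":0,"ry":0,"rz":0},{"x":-0.95,"y":-0.22,"z":0,"rx":0,"ry":0,"rz":0},{"x":-0.95,"y":-0.22,"z":0,"rx":0,"ry":0,"rz":0},{"x":-0.95,"y":-0.22,"z":0,"rx":0,"ry":0,"rz":0},{"x":-0.95,"y":-0.22,"z":0,"rx":0,"ry":0,"rz":0}]'
python3 -m inch '[{"x":0,"y":0,"z":0,"rx":0,"ry":0,"rz":0},{"x":0,"y":0,"z":0,"rx":0,"ry":0,"rz":0},{"x":0,"y":0,"z":0,"rx":0,"ry":0,"rz":0}]'
python3 look.py .432 -.2455 .02 -.23
```

```text
time: 26.15
eef_pos: [0.5512, -0.218, 0.0241]
tool_rot: [-2.226, -2.217, 0.0]
wrist_force: [-0.6, -0.3, -0.3]
finger_gap: 0.074
gripper_force: 0.0
time: 26.55
eef_pos: [0.551, -0.218, 0.1251]
tool_rot: [-2.226, -2.217, 0.0]
wrist_force: [-0.2, 0.1, -0.5]
finger_gap: 0.0939
gripper_force: 0.0
time: 27.05
eef_pos: [0.4316, -0.2457, 0.1243]
tool_rot: [2.226, 2.217, 0.0]
wrist_force: [0.1, -0.1, -0.5]
finger_gap: 0.0941
gripper_force: 0.0
time: 27.35
eef_pos: [0.4339, -0.2453, 0.1243]
tool_rot: [2.224, 2.218, 0.001]
wrist_force: [0.1, -0.1, -0.4]
finger_gap: 0.0942
gripper_force: 0.0
t 27.4 pos [ 0.4339 -0.2453  0.1243] tooly -0.15 zdir [ 0.001 -0.    -1.   ] F [ 0.1 -0.1 -0.4] gap 0.0942 gf 0.0
rz units -0.01
shift units [-0.08 -0.01 -4.17]
top [200.8 297.4] 72 [ 0.549 -0.123] [ 0.548 -0.122]
top [201.  312.7] 71 [ 0.549 -0.17 ] [ 0.548 -0.17 ]
top [201.  328.5] 73 [ 0.55  -0.219] [ 0.549 -0.219]
scene [227.  214.3] 68 [ 0.556 -0.125] [ 0.56  -0.127]
scene [229.8 140.1] 36 [ 0.448 -0.258] [ 0.453 -0.26 ]
scene [237.4 197.5] 80 [ 0.556 -0.173] [ 0.559 -0.176]
scene [248.4 179.4] 94 [ 0.555 -0.223] [ 0.559 -0.225]
```

```bash
python3 -m inch '[{"x":-0.03,"y":0,"z":-1,"rx":0,"ry":0,"rz":0},{"x":0,"y":0,"z":-1,"rx":0,"ry":0,"rz":0},{"x":0,"y":0,"z":-1,"rx":0,"ry":0,"rz":0},{"x":0,"y":0,"z":-0.8,"rx":0,"ry":0,"rz":0},{"x":0,"y":0,"z":-0.38,"rx":0,"ry":0,"rz":0}]' 1 20
python3 -m inch '[{"x":0,"y":0,"z":0,"rx":0,"ry":0,"rz":0},{"x":0,"y":0,"z":0,"rx":0,"ry":0,"rz":0},{"x":0,"y":0,"z":0,"rx":0,"ry":0,"rz":0},{"x":0,"y":0,"z":0,"rx":0,"ry":0,"rz":0},{"x":0,"y":0,"z":0,"rx":0,"ry":0,"rz":0}]' 0 20
python3 -m inch '[{"x":0,"y":0,"z":0,"rx":0,"ry":0,"rz":0},{"x":0,"y":0,"z":0,"rx":0,"ry":0,"rz":0},{"x":0,"y":0,"z":0,"rx":0,"ry":0,"rz":0},{"x":0,"y":0,"z":0,"rx":0,"ry":0,"rz":0}]'
python3 look.py .5507 -.2666 .025 -.23
```

```text
time: 27.95
eef_pos: [0.4316, -0.2448, 0.018]
tool_rot: [-2.223, -2.216, 0.001]
wrist_force: [-0.1, 0.3, 0.2]
finger_gap: 0.094
gripper_force: 0.0
time: 28.45
eef_pos: [0.4322, -0.2457, 0.0204]
tool_rot: [2.225, 2.216, 0.001]
wrist_force: [-0.3, -1.0, -1.0]
finger_gap: 0.0577
gripper_force: 0.0
time: 28.85
eef_pos: [0.4321, -0.2457, 0.0199]
tool_rot: [2.225, 2.217, 0.001]
wrist_force: [0.4, -0.1, 3.1]
finger_gap: 0.0378
gripper_force: 20.0
t 28.9 pos [ 0.4321 -0.2457  0.0199] tooly -0.23 zdir [ 0.001 -0.    -1.   ] F [ 0.4 -0.1  3.1] gap 0.0378 gf 20.0
rz units -0.0
shift units [ 4.74 -0.84  0.2 ]
top [200.8 297.4] 72 [ 0.549 -0.123] [ 0.548 -0.122]
scene [227.  214.3] 71 [ 0.556 -0.125] [ 0.56  -0.127]
scene [229.6 136.7] 23 [ 0.443 -0.264] [ 0.447 -0.266]
scene [237.4 197.3] 82 [ 0.555 -0.174] [ 0.559 -0.176]
scene [248.4 179.4] 98 [ 0.555 -0.223] [ 0.559 -0.225]
```

```bash
python3 -m inch '[{"x":0,"y":0,"z":1,"rx":0,"ry":0,"rz":0},{"x":0,"y":0,"z":1,"rx":0,"ry":0,"rz":0},{"x":0,"y":0,"z":1,"rx":0,"ry":0,"rz":0}]'
python3 -m inch '[{"x":0.95,"y":-0.17,"z":0,"rx":0,"ry":0,"rz":0},{"x":0.95,"y":-0.17,"z":0,"rx":0,"ry":0,"rz":0},{"x":0.95,"y":-0.17,"z":0,"rx":0,"ry":0,"rz":0},{"x":0.95,"y":-0.17,"z":0,"rx":0,"ry":0,"rz":0},{"x":0.95,"y":-0.17,"z":0,"rx":0,"ry":0,"rz":0}]'
python3 -m inch '[{"x":0,"y":0,"z":0,"rx":0,"ry":0,"rz":0},{"x":0,"y":0,"z":0,"rx":0,"ry":0,"rz":0},{"x":0,"y":0,"z":0,"rx":0,"ry":0,"rz":0},{"x":0,"y":0,"z":0,"rx":0,"ry":0,"rz":0}]'
python3 -m inch '[{"x":0,"y":0,"z":-0.9,"rx":0,"ry":0,"rz":0},{"x":0,"y":0,"z":-0.9,"rx":0,"ry":0,"rz":0},{"x":0,"y":0,"z":-0.3,"rx":0,"ry":0,"rz":0},{"x":0,"y":0,"z":0,"rx":0,"ry":0,"rz":0},{"x":0,"y":0,"z":0,"rx":0,"ry":0,"rz":0}]'
python3 look.py .5507 -.2666 .025 -.23
```

```text
time: 29.25
eef_pos: [0.4308, -0.2452, 0.0951]
tool_rot: [-2.225, -2.215, 0.001]
wrist_force: [-0.2, 0.2, -1.9]
finger_gap: 0.0378
gripper_force: 20.0
time: 29.75
eef_pos: [0.5507, -0.2666, 0.0942]
tool_rot: [-2.225, -2.216, 0.001]
wrist_force: [-0.7, 0.5, -1.2]
finger_gap: 0.0375
gripper_force: 20.0
time: 30.15
eef_pos: [0.5492, -0.2667, 0.0947]
tool_rot: [-2.226, -2.215, 0.001]
wrist_force: [-0.5, -0.0, -1.1]
finger_gap: 0.0376
gripper_force: 20.0
time: 30.65
eef_pos: [0.5506, -0.2673, 0.043]
tool_rot: [2.226, 2.216, 0.0]
wrist_force: [-0.3, -0.3, -0.5]
finger_gap: 0.0377
gripper_force: 20.0
t 30.6 pos [ 0.5506 -0.2673  0.043 ] tooly -0.25 zdir [ 0.001 -0.001 -1.   ] F [-0.3 -0.3 -0.5] gap 0.0377 gf 20.0
rz units 0.0
shift units [ 0.    0.03 -0.72]
scene [226.8 214.2] 80 [ 0.555 -0.124] [ 0.559 -0.127]
scene [238.  199.1] 72 [ 0.56  -0.172] [ 0.563 -0.174]
scene [251.  182.2] 33 [ 0.565 -0.222] [ 0.569 -0.224]
scene [257.5 154.4] 43 [ 0.54  -0.278] [ 0.544 -0.279]
```

```bash
python3 -m inch '[{"x":0,"y":0.02,"z":-0.25,"rx":0,"ry":0,"rz":0},{"x":0,"y":0,"z":-0.25,"rx":0,"ry":0,"rz":0},{"x":0,"y":0,"z":-0.12,"rx":0,"ry":0,"rz":0},{"x":0,"y":0,"z":-0.1,"rx":0,"ry":0,"rz":0},{"x":0,"y":0,"z":0,"rx":0,"ry":0,"rz":0}]'
```

```text
time: 31.25
eef_pos: [0.5522, -0.2646, 0.0258]
tool_rot: [2.224, 2.218, 0.006]
wrist_force: [-0.1, 4.7, 12.4]
finger_gap: 0.0373
gripper_force: 20.0
```

```bash
python3 -m inch '[{"x":0,"y":0.1,"z":0.04,"rx":0,"ry":0,"rz":0},{"x":0,"y":0.0,"z":0,"rx":0,"ry":0,"rz":0},{"x":0,"y":0,"z":0,"rx":0,"ry":0,"rz":0}]'
python3 -m inch '[{"x":0,"y":0,"z":-0.05,"rx":0,"ry":0,"rz":0},{"x":0,"y":0,"z":0,"rx":0,"ry":0,"rz":0},{"x":0,"y":0,"z":0,"rx":0,"ry":0,"rz":0}]'
python3 -c "
from h import *
me(.5507,-.2666,.025,-.23)
p=eyes.get_image('scene'); c=proj(p,[.552,-.25,.03])[0].astype(int)
cv2.imwrite('pics/pl4.png',cv2.resize(cv2.convertScaleAbs(p['img'][c[0]-50:c[0]+50,c[1]-60:c[1]+60,::-1],alpha=1.6),None,fx=5,fy=5,interpolation=2))"
```

```text
time: 31.55
eef_pos: [0.5502, -0.2636, 0.0249]
tool_rot: [-2.225, -2.217, 0.0]
wrist_force: [0.7, 0.4, -0.4]
finger_gap: 0.038
gripper_force: 20.0
time: 31.85
eef_pos: [0.5501, -0.2637, 0.0236]
tool_rot: [-2.225, -2.216, 0.0]
wrist_force: [0.0, 1.1, -1.2]
finger_gap: 0.0375
gripper_force: 20.0
t 31.9 pos [ 0.5501 -0.2637  0.0236] tooly -0.24 zdir [-0.001  0.    -1.   ] F [ 0.   1.1 -1.2] gap 0.0375 gf 20.0
rz units 0.0
shift units [ 0.02 -0.12  0.06]
```

View pics/pl4.png

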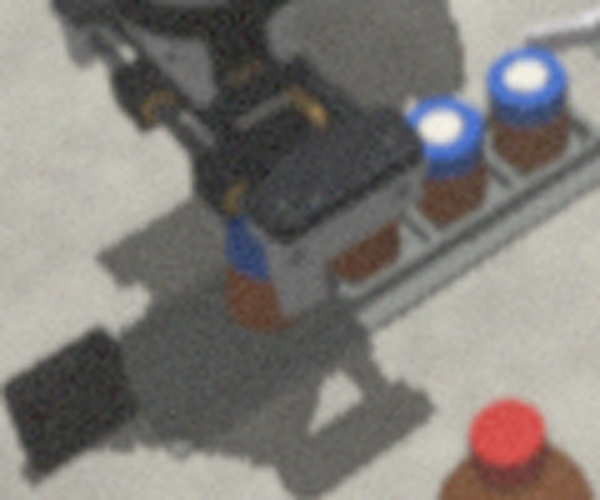

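The jar is in its compartment and upright as far as can be seen, at (255,290) in the crop. I'll seat it on the floor, then release.

```bash
python3 -m inch '[{"x":0,"y":0,"z":-0.05,"rx":0,"ry":0,"rz":0},{"x":0,"y":0,"z":-0.05,"rx":0,"ry":0,"rz":0},{"x":0,"y":0,"z":0,"rx":0,"ry":0,"rz":0}]'
python3 -m inch '[{"x":0,"y":0,"z":0,"rx":0,"ry":0,"rz":0},{"x":0,"y":0,"z":0,"rx":0,"ry":0,"rz":0},{"x":0,"y":0,"z":0,"rx":0,"ry":0,"rz":0},{"x":0,"y":0,"z":0,"rx":0,"ry":0,"rz":0},{"x":0,"y":0,"z":0,"rx":0,"ry":0,"rz":0}]' 1 20
python3 -m inch '[{"x":0,"y":0,"z":1,"rx":0,"ry":0,"rz":0},{"x":0,"y":0,"z":1,"rx":0,"ry":0,"rz":0},{"x":0,"y":0,"z":1,"rx":0,"ry":0,"rz":0},{"x":0,"y":0,"z":1,"rx":0,"ry":0,"rz":0}]'
python3 -m inch '[{"x":-1,"y":-0.9,"z":1,"rx":0,"ry":0,"rz":0},{"x":-1,"y":-0.9,"z":1,"rx":0,"ry":0,"rz":0},{"x":-0.6,"y":-0.9,"z":1,"rx":0,"ry":0,"rz":0},{"x":0,"y":-0.9,"z":0,"rx":0,"ry":0,"rz":0},{"x":0,"y":-0.4,"z":0,"rx":0,"ry":0,"rz":0}]'
cat > tray.py <<'E'
from h import *
me()
for n in("top","scene"):
    p=eyes.get_image(n)
    for c,a,X in caps(p,.053):
        if .35<X[0]<.62 and X[1]<.26: print(n,c,a,X[:2])
    for b in blobs(p,"black"):
        X=at(p,b[0],.053 if n=="top" else .03)
        if .5<X[0]<.62 and -.42<X[1]<-.05: print(n,"handle",b,X[:2].round(4))
    c=proj(p,[.552,-.23,.03])[0].astype(int)
    globals()[n]=cv2.resize(cv2.convertScaleAbs(p['img'][max(c[0]-60,0):c[0]+60,c[1]-66:c[1]+67,::-1],alpha=1.5),(400,360),interpolation=2)
cv2.imwrite('pics/tray.png',np.hstack([scene,top]))
E
python3 tray.py
```

```text
time: 32.2
eef_pos: [0.5504, -0.2639, 0.0225]
tool_rot: [-2.226, -2.217, -0.001]
wrist_force: [-2.0, 1.3, 7.8]
finger_gap: 0.0376
gripper_force: 20.0
time: 32.7
eef_pos: [0.5504, -0.2638, 0.0214]
tool_rot: [-2.226, -2.217, 0.0]
wrist_force: [-0.0, -0.2, 0.7]
finger_gap: 0.0742
gripper_force: 0.0
time: 33.1
eef_pos: [0.5503, -0.2637, 0.1223]
tool_rot: [-2.226, -2.217, 0.0]
wrist_force: [0.7, 1.0, -0.3]
finger_gap: 0.0938
gripper_force: 0.0
time: 33.6
eef_pos: [0.4848, -0.3665, 0.1976]
tool_rot: [2.227, 2.212, -0.001]
wrist_force: [0.3, 0.6, 0.0]
finger_gap: 0.094
gripper_force: 0.0
t 33.6 pos [ 0.4848 -0.3665  0.1976] tooly -0.39 zdir [ 0.002 -0.002 -1.   ] F [0.3 0.6 0. ] gap 0.094 gf 0.0
top [188.9 192.4] 49 [0.582 0.205]
top [200.8 297.4] 72 [ 0.548 -0.122]
top [201.  312.7] 71 [ 0.548 -0.17 ]
top [201.3 335.7] 154 [ 0.548 -0.241]
top handle (array([195.1, 391.8]), 10, [390, 194, 4, 3]) [ 0.5697 -0.4155]
top handle (array([201.7, 375.5]), 96, [367, 199, 18, 7]) [ 0.5482 -0.364 ]
scene [226.9 214.4] 68 [ 0.56  -0.127]
scene [237.3 197.5] 78 [ 0.559 -0.175]
scene [248.4 179.4] 92 [ 0.559 -0.225]
scene [258.  162.6] 102 [ 0.557 -0.267]
scene handle (array([288.9, 122.1]), 401, [110, 277, 25, 26]) [ 0.5518 -0.3664]
```

View pics/tray.png

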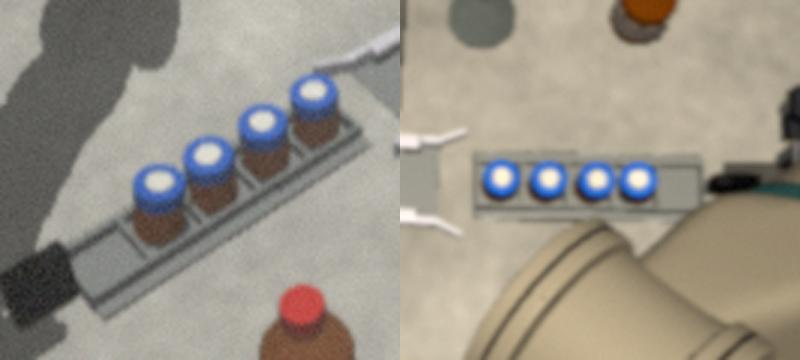

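All four jars stand in compartments: caps at (313,92), (262,121), (208,155) and (158,183) in the left crop. The handle is free, so I grip it next.

```bash
python3 -m inch '[{"x":0.86,"y":0,"z":0,"rx":0,"ry":0,"rz":0},{"x":0.87,"y":0,"z":0,"rx":0,"ry":0,"rz":0},{"x":0.87,"y":0,"z":0,"rx":0,"ry":0,"rz":0},{"x":0,"y":0,"z":0,"rx":0,"ry":0,"rz":0},{"x":0,"y":0,"z":0,"rx":0,"ry":0,"rz":0}]' 1 20
python3 -c "
from h import *
me(.550,-.366,.025,-.23)"
```

```text
time: 34.2
eef_pos: [0.5501, -0.362, 0.1952]
tool_rot: [-2.222, -2.217, 0.001]
wrist_force: [0.5, -0.1, -0.7]
finger_gap: 0.0942
gripper_force: 0.0
t 34.2 pos [ 0.5501 -0.362   0.1952] tooly -0.12 zdir [-0.002  0.002 -1.   ] F [ 0.5 -0.1 -0.7] gap 0.0942 gf 0.0
rz units -0.02
shift units [-0.   -0.16 -6.81]
```

```bash
python3 -m inch '[{"x":0,"y":-0.1,"z":-1,"rx":0,"ry":0,"rz":0},{"x":0,"y":0,"z":-1,"rx":0,"ry":0,"rz":0},{"x":0,"y":0,"z":-1,"rx":0,"ry":0,"rz":0},{"x":0,"y":0,"z":-1,"rx":0,"ry":0,"rz":0},{"x":0,"y":0,"z":-1,"rx":0,"ry":0,"rz":0}]' 1 20
python3 -m inch '[{"x":0,"y":0,"z":-1,"rx":0,"ry":0,"rz":0},{"x":0,"y":0,"z":-0.8,"rx":0,"ry":0,"rz":0},{"x":0,"y":0,"z":0,"rx":0,"ry":0,"rz":0},{"x":0,"y":0,"z":0,"rx":0,"ry":0,"rz":0}]' 0.4 10
python3 -m inch '[{"x":0,"y":0,"z":0,"rx":0,"ry":0,"rz":0},{"x":0,"y":0,"z":0,"rx":0,"ry":0,"rz":0},{"x":0,"y":0,"z":0,"rx":0,"ry":0,"rz":0},{"x":0,"y":0,"z":0,"rx":0,"ry":0,"rz":0},{"x":0,"y":0,"z":0,"rx":0,"ry":0,"rz":0}]' 0 10
python3 -m inch '[{"x":0,"y":0,"z":0,"rx":0,"ry":0,"rz":0},{"x":0,"y":0,"z":0,"rx":0,"ry":0,"rz":0},{"x":0,"y":0,"z":0,"rx":0,"ry":0,"rz":0}]' 0 40
python3 tray.py; python3 -c "
from h import *
me(.5444,-.3663,.025,-2.3)"
```

```text
time: 34.7
eef_pos: [0.5488, -0.3659, 0.0705]
tool_rot: [-2.226, -2.215, 0.001]
wrist_force: [-0.2, 0.6, 0.7]
finger_gap: 0.094
gripper_force: 0.0
time: 35.1
eef_pos: [0.5495, -0.3663, 0.0268]
tool_rot: [-2.226, -2.216, 0.001]
wrist_force: [-0.6, -0.6, 0.6]
finger_gap: 0.0652
gripper_force: 0.0
time: 35.6
eef_pos: [0.5506, -0.3663, 0.0268]
tool_rot: [2.226, 2.217, 0.0]
wrist_force: [0.1, 0.1, 0.5]
finger_gap: 0.0253
gripper_force: 0.0
time: 35.9
eef_pos: [0.5507, -0.3663, 0.0266]
tool_rot: [2.226, 2.216, 0.001]
wrist_force: [0.2, 0.9, -0.3]
finger_gap: 0.0139
gripper_force: 40.0
t 35.9 pos [ 0.5507 -0.3663  0.0266] tooly -0.26 zdir [ 0.001  0.    -1.   ] F [ 0.2  0.9 -0.3] gap 0.0139 gf 40.0
top [189.  192.5] 50 [0.582 0.205]
top [200.6 297.4] 73 [ 0.549 -0.122]
top [198.6 308.8] 15 [ 0.556 -0.158]
scene [227.1 214.3] 70 [ 0.56  -0.127]
scene [237.4 197.2] 90 [ 0.559 -0.176]
scene [247.7 178.7] 111 [ 0.556 -0.225]
scene [259.2 159.8] 139 [ 0.555 -0.273]
scene handle (array([277.9, 128.4]), 59, [113, 267, 33, 20]) [ 0.5361 -0.3427]
scene handle (array([295.1, 124.8]), 84, [114, 288, 22, 14]) [ 0.569  -0.3698]
t 36.0 pos [ 0.5508 -0.3662  0.0265] tooly -0.25 zdir [ 0.001  0.    -1.   ] F [0.7 0.2 0.7] gap 0.0136 gf 40.0
rz units -0.36
shift units [-0.25 -0.   -0.06]
```

```bash
python3 -m inch '[{"x":-0.06,"y":0,"z":0,"rx":0,"ry":0,"rz":-0.09},{"x":-0.06,"y":0,"z":0,"rx":0,"ry":0,"rz":-0.09},{"x":-0.06,"y":0,"z":0,"rx":0,"ry":0,"rz":-0.09},{"x":-0.06,"y":0,"z":0,"rx":0,"ry":0,"rz":-0.09},{"x":0,"y":0,"z":0,"rx":0,"ry":0,"rz":0}]'
python3 -m inch '[{"x":0.01,"y":0.2,"z":0,"rx":0,"ry":0,"rz":0},{"x":0.01,"y":0.3,"z":0,"rx":0,"ry":0,"rz":0},{"x":0.01,"y":0.3,"z":0,"rx":0,"ry":0,"rz":0},{"x":0.01,"y":0.2,"z":0,"rx":0,"ry":0,"rz":0},{"x":0,"y":0,"z":0,"rx":0,"ry":0,"rz":0}]'
python3 -m inch '[{"x":0.01,"y":0.2,"z":0,"rx":0,"ry":0,"rz":0},{"x":0.01,"y":0.3,"z":0,"rx":0,"ry":0,"rz":0},{"x":0.01,"y":0.3,"z":0,"rx":0,"ry":0,"rz":0},{"x":0.01,"y":0.2,"z":0,"rx":0,"ry":0,"rz":0},{"x":0,"y":0,"z":0,"rx":0,"ry":0,"rz":0}]'
python3 tray.py
```

```text
time: 36.5
eef_pos: [0.5442, -0.3663, 0.0266]
tool_rot: [-2.266, -2.176, 0.0]
wrist_force: [1.2, -0.5, 0.3]
finger_gap: 0.0141
gripper_force: 40.0
time: 37.0
eef_pos: [0.5455, -0.3398, 0.0265]
tool_rot: [-2.263, -2.177, -0.001]
wrist_force: [-1.1, -0.7, 0.6]
finger_gap: 0.0138
gripper_force: 40.0
time: 37.5
eef_pos: [0.5468, -0.3145, 0.0265]
tool_rot: [-2.263, -2.177, -0.002]
wrist_force: [-0.1, -0.9, 1.8]
finger_gap: 0.0139
gripper_force: 40.0
t 37.5 pos [ 0.5468 -0.3145  0.0265] tooly -2.21 zdir [-0.     0.002 -1.   ] F [-0.1 -0.9  1.8] gap 0.0139 gf 40.0
top [189.  192.5] 50 [0.582 0.205]
top [199.6 280.8] 70 [ 0.551 -0.071]
top handle (array([215.9, 357.2]), 225, [348, 196, 19, 40]) [ 0.503  -0.3057]
scene [217.4 231.7] 66 [ 0.563 -0.077]
scene [226.5 215.5] 80 [ 0.56  -0.124]
scene [236.6 197.7] 93 [ 0.558 -0.174]
scene [247.1 179. ] 115 [ 0.555 -0.223]
scene handle (array([255.6, 161.9]), 13, [158, 253, 9, 6]) [ 0.5324 -0.2565]
scene handle (array([261.4, 151.7]), 18, [147, 259, 10, 6]) [ 0.5312 -0.2822]
scene handle (array([267.1, 141.8]), 10, [138, 265, 8, 5]) [ 0.5302 -0.3066]
scene handle (array([279.4, 142.1]), 113, [132, 271, 23, 16]) [ 0.5588 -0.3231]
```

View pics/tray.png

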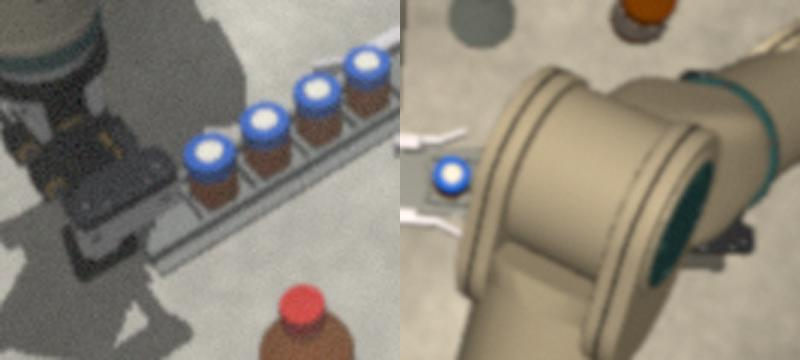

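The tray has entered the mouth between the flares with no side force and all jars upright. Sliding on.

```bash
python3 -m inch '[{"x":0.01,"y":0.25,"z":0,"rx":0,"ry":0,"rz":0},{"x":0.015,"y":0.35,"z":0,"rx":0,"ry":0,"rz":0},{"x":0.015,"y":0.35,"z":0,"rx":0,"ry":0,"rz":0},{"x":0.015,"y":0.35,"z":0,"rx":0,"ry":0,"rz":0},{"x":0.015,"y":0.35,"z":0,"rx":0,"ry":0,"rz":0}]'
python3 -m inch '[{"x":0.015,"y":0.35,"z":0,"rx":0,"ry":0,"rz":0},{"x":0.015,"y":0.35,"z":0,"rx":0,"ry":0,"rz":0},{"x":0.01,"y":0.25,"z":0,"rx":0,"ry":0,"rz":0},{"x":0,"y":0,"z":0,"rx":0,"ry":0,"rz":0}]'
```

```text
time: 38.1
eef_pos: [0.5483, -0.2744, 0.0265]
tool_rot: [2.265, 2.177, -0.0]
wrist_force: [-0.4, -5.4, 0.0]
finger_gap: 0.0139
gripper_force: 40.0
time: 38.5
eef_pos: [0.5495, -0.2491, 0.0265]
tool_rot: [-2.263, -2.177, -0.002]
wrist_force: [0.3, -1.1, 3.6]
finger_gap: 0.0137
gripper_force: 40.0
```

```bash
python3 -m inch '[{"x":0.01,"y":0.25,"z":0,"rx":0,"ry":0,"rz":0},{"x":0.015,"y":0.35,"z":0,"rx":0,"ry":0,"rz":0},{"x":0.015,"y":0.35,"z":0,"rx":0,"ry":0,"rz":0},{"x":0.015,"y":0.35,"z":0,"rx":0,"ry":0,"rz":0},{"x":0.015,"y":0.35,"z":0,"rx":0,"ry":0,"rz":0}]'
python3 -m inch '[{"x":0.015,"y":0.35,"z":0,"rx":0,"ry":0,"rz":0},{"x":0.015,"y":0.35,"z":0,"rx":0,"ry":0,"rz":0},{"x":0.015,"y":0.35,"z":0,"rx":0,"ry":0,"rz":0},{"x":0.015,"y":0.35,"z":0,"rx":0,"ry":0,"rz":0},{"x":0.01,"y":0.25,"z":0,"rx":0,"ry":0,"rz":0}]'
python3 -m inch '[{"x":0.015,"y":0.35,"z":0,"rx":0,"ry":0,"rz":0},{"x":0.015,"y":0.35,"z":0,"rx":0,"ry":0,"rz":0},{"x":0.015,"y":0.35,"z":0,"rx":0,"ry":0,"rz":0},{"x":0.01,"y":0.25,"z":0,"rx":0,"ry":0,"rz":0},{"x":0,"y":0,"z":0,"rx":0,"ry":0,"rz":0}]'
python3 tray.py
```

```text
time: 39.0
eef_pos: [0.551, -0.2096, 0.0265]
tool_rot: [2.266, 2.176, -0.0]
wrist_force: [-0.7, -5.4, 1.3]
finger_gap: 0.0138
gripper_force: 40.0
time: 39.5
eef_pos: [0.5528, -0.1678, 0.0265]
tool_rot: [-2.265, -2.177, -0.0]
wrist_force: [0.1, -4.8, 0.9]
finger_gap: 0.0138
gripper_force: 40.0
time: 40.0
eef_pos: [0.5542, -0.1345, 0.0265]
tool_rot: [-2.263, -2.177, -0.001]
wrist_force: [0.0, -1.9, 1.9]
finger_gap: 0.0132
gripper_force: 40.0
t 40.0 pos [ 0.5542 -0.1345  0.0265] tooly -2.22 zdir [-0.     0.002 -1.   ] F [ 0.  -1.9  1.9] gap 0.0132 gf 40.0
top [189.  192.5] 50 [0.582 0.205]
top handle (array([208.4, 277.7]), 437, [271, 186, 14, 46]) [ 0.5236 -0.0613]
top handle (array([197.9, 311.1]), 19, [308, 197, 8, 3]) [ 0.5579 -0.1649]
top handle (array([213.4, 304.5]), 277, [293, 204, 22, 18]) [ 0.5089 -0.1438]
scene [186.  286.3] 46 [0.571 0.102]
scene [193.8 272.2] 53 [0.568 0.053]
scene [202.1 257.6] 67 [0.565 0.005]
scene [210.3 247.1] 30 [ 0.569 -0.034]
scene handle (array([237.1, 207.5]), 107, [203, 227, 18, 19]) [ 0.5568 -0.1468]
```

```bash
python3 -m inch '[{"x":0.01,"y":0.25,"z":0,"rx":0,"ry":0,"rz":0},{"x":0.01,"y":0.25,"z":0,"rx":0,"ry":0,"rz":0},{"x":0.01,"y":0.25,"z":0,"rx":0,"ry":0,"rz":0},{"x":0.01,"y":0.25,"z":0,"rx":0,"ry":0,"rz":0},{"x":0.01,"y":0.2,"z":0,"rx":0,"ry":0,"rz":0}]'
python3 -m inch '[{"x":0,"y":0.1,"z":0,"rx":0,"ry":0,"rz":0},{"x":0,"y":0.1,"z":0,"rx":0,"ry":0,"rz":0},{"x":0,"y":0.05,"z":0,"rx":0,"ry":0,"rz":0},{"x":0,"y":0,"z":0,"rx":0,"ry":0,"rz":0}]'
```

```text
time: 40.6
eef_pos: [0.5552, -0.1072, 0.0265]
tool_rot: [2.266, 2.175, -0.001]
wrist_force: [0.3, -5.2, 1.7]
finger_gap: 0.0136
gripper_force: 40.0
time: 41.0
eef_pos: [0.5552, -0.1009, 0.0265]
tool_rot: [2.266, 2.175, -0.001]
wrist_force: [-0.6, -4.1, 2.4]
finger_gap: 0.0136
gripper_force: 40.0
```

```bash
python3 -m inch '[{"x":0,"y":0.08,"z":0,"rx":0,"ry":0,"rz":0},{"x":0,"y":0.08,"z":0,"rx":0,"ry":0,"rz":0},{"x":0,"y":0,"z":0,"rx":0,"ry":0,"rz":0}]'
python3 -m inch '[{"x":0,"y":0.08,"z":0,"rx":0,"ry":0,"rz":0},{"x":0,"y":0.08,"z":0,"rx":0,"ry":0,"rz":0},{"x":0,"y":0,"z":0,"rx":0,"ry":0,"rz":0}]'
```

```text
time: 41.3
eef_pos: [0.5552, -0.0968, 0.0265]
tool_rot: [2.266, 2.175, -0.001]
wrist_force: [-0.5, -4.5, 2.0]
finger_gap: 0.0136
gripper_force: 40.0
time: 41.6
eef_pos: [0.5552, -0.0937, 0.0265]
tool_rot: [2.266, 2.174, -0.002]
wrist_force: [0.2, -6.5, 3.2]
finger_gap: 0.0134
gripper_force: 40.0
```

```bash
python3 -m inch '[{"x":0,"y":0.08,"z":0,"rx":0,"ry":0,"rz":0},{"x":0,"y":0.08,"z":0,"rx":0,"ry":0,"rz":0},{"x":0,"y":0,"z":0,"rx":0,"ry":0,"rz":0}]'
python3 -m inch '[{"x":0,"y":0,"z":0,"rx":0,"ry":0,"rz":0},{"x":0,"y":0.04,"z":0,"rx":0,"ry":0,"rz":0},{"x":0,"y":0,"z":0,"rx":0,"ry":0,"rz":0}]'
```

```text
time: 41.9
eef_pos: [0.5549, -0.0937, 0.0267]
tool_rot: [2.266, 2.168, -0.007]
wrist_force: [-0.4, -13.2, 0.2]
finger_gap: 0.0136
gripper_force: 40.0
time: 42.2
eef_pos: [0.5548, -0.0936, 0.0268]
tool_rot: [2.266, 2.167, -0.008]
wrist_force: [-1.4, -13.8, 1.7]
finger_gap: 0.0137
gripper_force: 40.0
```

```bash
python3 -m inch '[{"x":0,"y":0,"z":0,"rx":0,"ry":0,"rz":0},{"x":0,"y":0,"z":0,"rx":0,"ry":0,"rz":0},{"x":0,"y":0,"z":0,"rx":0,"ry":0,"rz":0},{"x":0,"y":0,"z":0,"rx":0,"ry":0,"rz":0}]' 1 20
python3 -m inch '[{"x":0,"y":0,"z":1,"rx":0,"ry":0,"rz":0},{"x":0,"y":0,"z":1,"rx":0,"ry":0,"rz":0},{"x":0,"y":0,"z":1,"rx":0,"ry":0,"rz":0},{"x":0,"y":0,"z":1,"rx":0,"ry":0,"rz":0},{"x":0,"y":0,"z":1,"rx":0,"ry":0,"rz":0}]'
python3 -m inch '[{"x":-1,"y":-0.5,"z":1,"rx":0,"ry":0,"rz":0},{"x":-1,"y":-0.5,"z":1,"rx":0,"ry":0,"rz":0},{"x":-1,"y":-0.5,"z":0,"rx":0,"ry":0,"rz":0},{"x":-1,"y":-0.5,"z":0,"rx":0,"ry":0,"rz":0},{"x":0,"y":0,"z":0,"rx":0,"ry":0,"rz":0}]'
sed 's/\.552,-\.23,/.56,.04,/; s/X\[1\]<-.05/X[1]<.05/' tray.py > tray2.py; python3 tray2.py
```

```text
time: 42.6
eef_pos: [0.5552, -0.0856, 0.0262]
tool_rot: [-2.263, -2.177, -0.001]
wrist_force: [-1.0, -0.3, 0.4]
finger_gap: 0.0428
gripper_force: 0.0
time: 43.1
eef_pos: [0.555, -0.0862, 0.1524]
tool_rot: [-2.264, -2.177, -0.0]
wrist_force: [0.1, 1.0, -0.9]
finger_gap: 0.082
gripper_force: 0.0
time: 43.6
eef_pos: [0.4519, -0.138, 0.2019]
tool_rot: [-2.268, -2.171, 0.0]
wrist_force: [0.4, -0.1, -0.2]
finger_gap: 0.0937
gripper_force: 0.0
t 43.6 pos [ 0.4519 -0.138   0.2019] tooly -2.51 zdir [-0.002  0.001 -1.   ] F [ 0.4 -0.1 -0.2] gap 0.0937 gf 0.0
top [188.9 192.4] 49 [0.582 0.205]
top [195.8 210.3] 76 [0.561 0.148]
top [196.9 226. ] 70 [0.558 0.099]
top [196.9 241.4] 72 [0.559 0.051]
top [198.5 257.3] 72 [0.554 0.002]
top handle (array([200.4, 287.5]), 55, [281, 198, 14, 5]) [ 0.5492 -0.0916]
scene [179.6 297. ] 43 [0.572 0.141]
scene [187.2 284.2] 46 [0.57  0.094]
scene [194.9 271.1] 54 [0.569 0.049]
scene [204. 255.] 53 [ 0.566 -0.004]
scene handle (array([227. , 223.9]), 50, [218, 221, 14, 11]) [ 0.5575 -0.0977]
scene handle (array([233.7, 221.7]), 6, [220, 232, 4, 4]) [ 0.5707 -0.1152]
```

View pics/tray.png

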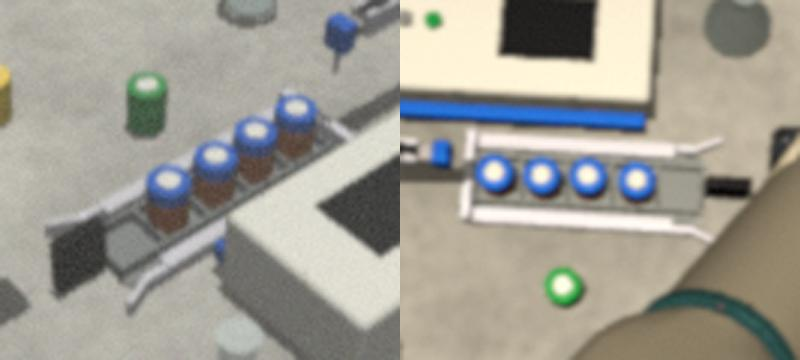

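The tray is home against the back stop at (465,185) in the top crop, with all four jars upright. Next is the boom.

```bash
python3 -m inch '[{"x":0.26,"y":1,"z":0,"rx":0,"ry":0,"rz":0},{"x":0.26,"y":1,"z":0,"rx":0,"ry":0,"rz":0},{"x":0.26,"y":1,"z":0,"rx":0,"ry":0,"rz":0},{"x":0.26,"y":1,"z":0,"rx":0,"ry":0,"rz":0},{"x":0.26,"y":1,"z":0,"rx":0,"ry":0,"rz":0}]' 1 20
python3 -m inch '[{"x":0.26,"y":1,"z":0,"rx":0,"ry":0,"rz":0},{"x":0.26,"y":1,"z":0,"rx":0,"ry":0,"rz":0},{"x":0.26,"y":1,"z":0,"rx":0,"ry":0,"rz":0},{"x":0.26,"y":1,"z":0,"rx":0,"ry":0,"rz":0},{"x":0.26,"y":1,"z":0,"rx":0,"ry":0,"rz":0}]'
python3 -m inch '[{"x":0.26,"y":1,"z":0,"rx":0,"ry":0,"rz":0},{"x":0.26,"y":1,"z":0,"rx":0,"ry":0,"rz":0},{"x":0.26,"y":1,"z":0,"rx":0,"ry":0,"rz":0},{"x":0.26,"y":1,"z":0,"rx":0,"ry":0,"rz":0},{"x":0.26,"y":1,"z":0,"rx":0,"ry":0,"rz":0}]'
python3 -m inch '[{"x":0.26,"y":1,"z":0,"rx":0,"ry":0,"rz":0},{"x":0.26,"y":1,"z":0,"rx":0,"ry":0,"rz":0},{"x":0.26,"y":1,"z":0,"rx":0,"ry":0,"rz":0},{"x":0.16,"y":0.8,"z":0,"rx":0,"ry":0,"rz":0},{"x":0,"y":0,"z":0,"rx":0,"ry":0,"rz":0}]'
python3 -m inch '[{"x":0,"y":0,"z":0,"rx":0,"ry":0,"rz":0},{"x":0,"y":0,"z":0,"rx":0,"ry":0,"rz":0}]'
python3 -c "
from h import *
me(.573,.332,.127,-2.3)"
```

```text
time: 44.2
eef_pos: [0.4891, -0.0096, 0.2012]
tool_rot: [-2.263, -2.179, -0.001]
wrist_force: [0.7, -0.5, -0.0]
finger_gap: 0.094
gripper_force: 0.0
time: 44.7
eef_pos: [0.5211, 0.1158, 0.2011]
tool_rot: [-2.263, -2.179, -0.0]
wrist_force: [-0.3, 0.2, 0.0]
finger_gap: 0.0943
gripper_force: 0.0
time: 45.2
eef_pos: [0.553, 0.2411, 0.2008]
tool_rot: [-2.262, -2.179, 0.0]
wrist_force: [-0.1, 0.2, -0.2]
finger_gap: 0.0936
gripper_force: 0.0
time: 45.7
eef_pos: [0.5754, 0.3386, 0.1999]
tool_rot: [-2.256, -2.183, -0.001]
wrist_force: [-0.7, 0.8, -0.5]
finger_gap: 0.0944
gripper_force: 0.0
time: 45.9
eef_pos: [0.5763, 0.3316, 0.2013]
tool_rot: [2.266, 2.175, -0.002]
wrist_force: [-1.2, 1.3, 0.0]
finger_gap: 0.0943
gripper_force: 0.0
t 45.9 pos [0.5763 0.3316 0.2013] tooly -2.36 zdir [-0.    -0.001 -1.   ] F [-1.2  1.3  0. ] gap 0.0943 gf 0.0
rz units 0.01
shift units [-0.13  0.02 -2.97]
```

```bash
python3 -m inch '[{"x":-0.1,"y":0,"z":-1,"rx":0,"ry":0,"rz":0},{"x":0,"y":0,"z":-1,"rx":0,"ry":0,"rz":0},{"x":0,"y":0,"z":-0.97,"rx":0,"ry":0,"rz":0},{"x":0,"y":0,"z":0,"rx":0,"ry":0,"rz":0}]' 1 40
python3 -m inch '[{"x":0,"y":0,"z":0,"rx":0,"ry":0,"rz":0},{"x":0,"y":0,"z":0,"rx":0,"ry":0,"rz":0},{"x":0,"y":0,"z":0,"rx":0,"ry":0,"rz":0},{"x":0,"y":0,"z":0,"rx":0,"ry":0,"rz":0},{"x":0,"y":0,"z":0,"rx":0,"ry":0,"rz":0}]' 0 40
python3 -m inch '[{"x":0,"y":0,"z":0,"rx":0,"ry":0,"rz":0},{"x":0,"y":0,"z":0,"rx":0,"ry":0,"rz":0},{"x":0,"y":0,"z":0,"rx":0,"ry":0,"rz":0},{"x":0,"y":0,"z":0,"rx":0,"ry":0,"rz":0},{"x":0,"y":0,"z":0,"rx":0,"ry":0,"rz":0}]'
```

```text
time: 46.3
eef_pos: [0.5715, 0.3309, 0.1244]
tool_rot: [-2.266, -2.173, 0.01]
wrist_force: [-0.8, 0.1, 0.4]
finger_gap: 0.0939
gripper_force: 0.0
time: 46.8
eef_pos: [0.5741, 0.3331, 0.1279]
tool_rot: [2.265, 2.177, 0.002]
wrist_force: [0.9, -0.7, 1.3]
finger_gap: 0.0573
gripper_force: 0.0
time: 47.3
eef_pos: [0.5739, 0.333, 0.1272]
tool_rot: [2.266, 2.176, 0.0]
wrist_force: [0.3, 0.2, 0.4]
finger_gap: 0.0295
gripper_force: 40.0
```

```bash
python3 -m inch '[{"x":0,"y":0,"z":-0.18,"rx":0,"ry":0,"rz":0},{"x":0,"y":0,"z":-0.18,"rx":0,"ry":0,"rz":0},{"x":0,"y":0,"z":0,"rx":0,"ry":0,"rz":0},{"x":0,"y":0,"z":0,"rx":0,"ry":0,"rz":0}]'
python3 -m inch '[{"x":-0.02,"y":-0.4,"z":0,"rx":0,"ry":0,"rz":0},{"x":-0.02,"y":-0.4,"z":0,"rx":0,"ry":0,"rz":0},{"x":-0.01,"y":-0.3,"z":0,"rx":0,"ry":0,"rz":0},{"x":0,"y":0,"z":0,"rx":0,"ry":0,"rz":0}]'
```

```text
time: 47.7
eef_pos: [0.5741, 0.333, 0.119]
tool_rot: [-2.265, -2.176, -0.001]
wrist_force: [-2.2, -0.5, 7.1]
finger_gap: 0.0297
gripper_force: 40.0
time: 48.1
eef_pos: [0.5727, 0.3046, 0.1192]
tool_rot: [-2.267, -2.175, -0.001]
wrist_force: [-2.4, -1.0, 7.8]
finger_gap: 0.0297
gripper_force: 40.0
```

```bash
python3 -m inch '[{"x":-0.02,"y":-0.4,"z":0,"rx":0,"ry":0,"rz":0},{"x":-0.02,"y":-0.4,"z":0,"rx":0,"ry":0,"rz":0},{"x":0,"y":0,"z":0,"rx":0,"ry":0,"rz":0},{"x":0,"y":0,"z":0,"rx":0,"ry":0,"rz":0},{"x":0,"y":0,"z":0,"rx":0,"ry":0,"rz":0}]'
```

```text
time: 48.6
eef_pos: [0.5718, 0.2851, 0.1191]
tool_rot: [-2.266, -2.176, -0.001]
wrist_force: [-2.1, -0.6, 7.3]
finger_gap: 0.0293
gripper_force: 40.0
```

```bash
python3 -m inch '[{"x":0,"y":0,"z":0.16,"rx":0,"ry":0,"rz":0},{"x":0,"y":0,"z":0.18,"rx":0,"ry":0,"rz":0},{"x":0,"y":0,"z":0,"rx":0,"ry":0,"rz":0},{"x":0,"y":0,"z":0,"rx":0,"ry":0,"rz":0}]'
python3 -m inch '[{"x":0,"y":-0.2,"z":0,"rx":0,"ry":0,"rz":0},{"x":0,"y":0,"z":0,"rx":0,"ry":0,"rz":0},{"x":0,"y":0,"z":0,"rx":0,"ry":0,"rz":0}]'
```

```text
time: 49.0
eef_pos: [0.5717, 0.2852, 0.1267]
tool_rot: [2.265, 2.176, 0.0]
wrist_force: [-0.7, -1.3, 2.3]
finger_gap: 0.0296
gripper_force: 40.0
time: 49.3
eef_pos: [0.5717, 0.285, 0.1267]
tool_rot: [-2.261, -2.177, -0.008]
wrist_force: [1.4, 6.7, 1.2]
finger_gap: 0.0293
gripper_force: 40.0
```

Popped up and locked in the middle hole. I'll recentre, release and check.

```bash
python3 -m inch '[{"x":0,"y":0.2,"z":0.02,"rx":0,"ry":0,"rz":0},{"x":0,"y":0,"z":0,"rx":0,"ry":0,"rz":0},{"x":0,"y":0,"z":0,"rx":0,"ry":0,"rz":0}]'
python3 -m inch '[{"x":0,"y":0,"z":0,"rx":0,"ry":0,"rz":0},{"x":0,"y":0,"z":0,"rx":0,"ry":0,"rz":0},{"x":0,"y":0,"z":0,"rx":0,"ry":0,"rz":0},{"x":0,"y":0,"z":0,"rx":0,"ry":0,"rz":0},{"x":0,"y":0,"z":0,"rx":0,"ry":0,"rz":0}]' 1 20
python3 -m inch '[{"x":0,"y":0,"z":0,"rx":0,"ry":0,"rz":0},{"x":0,"y":0,"z":1,"rx":0,"ry":0,"rz":0},{"x":0,"y":0,"z":1,"rx":0,"ry":0,"rz":0},{"x":0,"y":0,"z":1,"rx":0,"ry":0,"rz":0},{"x":-1,"y":1,"z":0,"rx":0,"ry":0,"rz":0}]'
python3 -m inch '[{"x":-1,"y":1,"z":0,"rx":0,"ry":0,"rz":0},{"x":-1,"y":1,"z":0,"rx":0,"ry":0,"rz":0},{"x":-1,"y":1,"z":0,"rx":0,"ry":0,"rz":0},{"x":-1,"y":1,"z":0,"rx":0,"ry":0,"rz":0},{"x":0,"y":0,"z":0,"rx":0,"ry":0,"rz":0}]'
sed -i 's/\.56,\.04,/.57,.16,/' tray2.py; python3 tray2.py; python3 -c "
from h import *
p=eyes.get_image('top'); print([at(p,b[0],.148) for b in blobs(p,'orange',5)])"
```

```text
time: 49.6
eef_pos: [0.5717, 0.2856, 0.1272]
tool_rot: [2.265, 2.177, 0.001]
wrist_force: [0.3, -0.0, 1.8]
finger_gap: 0.0297
gripper_force: 40.0
time: 50.1
eef_pos: [0.5715, 0.2853, 0.1271]
tool_rot: [-2.266, -2.176, 0.001]
wrist_force: [0.0, -0.3, 0.6]
finger_gap: 0.0662
gripper_force: 0.0
time: 50.6
eef_pos: [0.5525, 0.306, 0.2065]
tool_rot: [2.269, 2.163, 0.011]
wrist_force: [-0.4, -0.0, -0.2]
finger_gap: 0.0938
gripper_force: 0.0
time: 51.1
eef_pos: [0.4414, 0.4158, 0.2015]
tool_rot: [-2.253, -2.184, 0.002]
wrist_force: [0.2, -0.1, -0.3]
finger_gap: 0.0937
gripper_force: 0.0
t 51.1 pos [0.4414 0.4158 0.2015] tooly -1.78 zdir [-0.004  0.002 -1.   ] F [ 0.2 -0.1 -0.3] gap 0.0937 gf 0.0
top [194.  209.6] 108 [0.567 0.151]
top [196.8 225.9] 70 [0.558 0.1  ]
top [196.8 241.5] 72 [0.559 0.051]
top [198.6 257.3] 73 [0.554 0.002]
top handle (array([200.3, 287.4]), 57, [281, 198, 14, 5]) [ 0.5495 -0.0913]
scene [156.1 299.3] 39 [0.506 0.221]
scene [179.7 301.4] 15 [0.58 0.15]
scene [187.3 284. ] 49 [0.57  0.094]
scene [194.9 271.3] 56 [0.569 0.049]
scene [204.  255.1] 53 [ 0.566 -0.004]
scene handle (array([220. , 229.3]), 7, [228, 219, 3, 3]) [ 0.5484 -0.0731]
scene handle (array([227.5, 226.8]), 40, [223, 223, 9, 11]) [ 0.5634 -0.0936]
[array([0.57232884, 0.28563568, 0.148     ])]
```

View pics/tray.png

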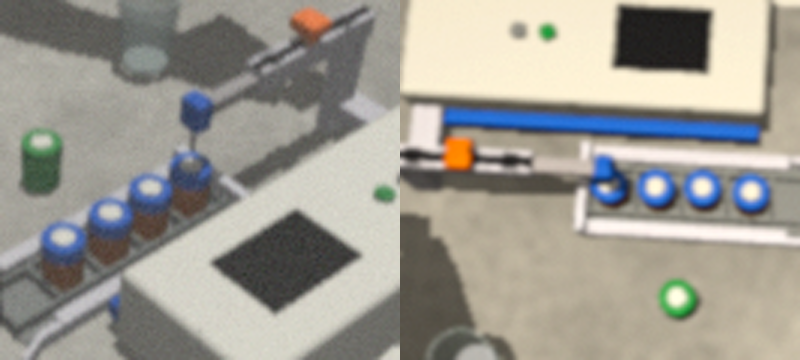

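The needle is over the innermost jar (at (195,155) in the left crop), the button is up at the middle hole, and the tray is still home. I'm handing in.

```bash
python3 -c "
from workcell import ticket
print(ticket.job_done())"
```

```text
the job is handed in; nothing more can be done
None
```

The job is handed in: the boom went back to its rearmost hole, all four blue-capped jars were stood in the tray, the tray was slid home, and the boom was brought out to the middle hole with the button popped up, in that order.

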